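Clip down the bottle carriers and start the shaker

ROBOT

A 6-joint arm with a two-finger parallel gripper is mounted at the origin on the work surface. World frame = base frame: x ahead of the robot, y to its left, z up, the work surface at z = 0. Lengths are in m, angles in rad, forces in N, time in s.
With the tool pointing down it reaches from about 0.35 to 0.925 m from the base axis. Payload 6.4 kg.
Tool frame: the origin (TCP) lies midway between the tips of the shut fingers; the grasp point (between the pads) lies 19 mm behind it; z points along the fingers, y is the direction in which the jaws open and shut (so a half turn about z gives the same grasp; the last joint's range is limited). The gripper opens to 85 mm and grips with 20 to 120 N. Pads are 22 mm wide; open, the fingers measure 114 mm over their backs; the gripper's body (76 mm by 85 mm) begins 54 mm behind the grasp point. The pads swing forward as they close: fully open they stand 13 mm farther back than shut.
Start: joints at [1.165, 0.245, 1.558, -0, 1.339, -0.174], TCP at [0.149, 0.633, 0.231] pointing down, gripper open.
Joint ranges: [-3.13, 3.13], [-1.02, 2.26], [0.13, 2.54], [-0.95, 4.09], [0.21, 2.88], [-2.74, 2.74]. Speed limits (rad/s): [2.57, 2.57, 3.14, 3.14, 3.14, 3.14].

INTERFACE

Orientations are given as a unit quaternion [w, x, y, z].
In Python, from rig import monitor, cams, robot gives the robot as it stands.
- The arm moves only by the tool step_arm, never from a script. Its arguments are lists of equal length, an entry for each row: "xyz": the shift along the tool's x, y, z as a fraction of full scale, a list of three; "delta_rot": the turn, a rotation vector about the tool's x, y, z as a fraction of full scale, a list of three. A call has 1 to 10 rows; each row is the pose to reach, as a shift and turn from the pose commanded when the call began, along the tool's axes at that moment; what a row does not reach only later rows make up. Full scale, the value 1, is 250 mm for a shift and 30 degrees for a turn. A row lasts 1/12 s, in which the tool goes at most 41.7 mm and 7.16 degrees, less where a joint would pass 70% of its speed; a pose out of reach is approached as far as the arm can. A call with a number of a shift or a turn outside -1 to 1 is refused whole. A call with a gripper value outside its range is refused whole. "claw" is the closure, from -1 (fully open) to 1 (shut), set as the call begins (left out, the last holds). The fingers move at their own pace and stop on an object; "squeeze" is the grip in N (left out, the last holds). Time passes only in rows, so rows that repeat a pose let the fingers close. It gives the time, the measured TCP pose, the force and the opening at its end, in the units of the state.
- monitor.state(): the state, without advancing time (a new reading comes with each control period).
- cams.capture(name): name is "scene" or "top"; returns a dict with "pixels" (400x640x3 uint8, red, green, blue), "fov_y" (degrees; the focal length in pixels is half the picture's height over the tangent of half this angle, whatever the lens; pixels are square), "cx", "cy" (the principal point, pixels), "k1" (the pictures are not rectified: a ray, as slopes to the right and down, at radius r is drawn at 1 + k1 r^2 times it, then the intrinsics apply), "R" (3x3) and "t" (3): a world point X has camera coordinates R X + t. Camera axes: x right, y down, z forward; pixel columns grow to the right and rows downward; lengths in m; the calibration is good to about 2 mm. A picture is of the moment at which its call begins. There is no depth.
- robot.close_job(): hands the job in, once; it reports no verdict.
The state is a dict: "time": time; "joint_positions": joint angles; "qd": joint speeds; "joint_efforts": joint torques, N m; "position": TCP position; "eef_rot": TCP orientation; "ft_force": force on the tool from outside, world axes, zero at the start; "wrist_torque": the same for the moment, N m; "width": finger opening in m.
Only numpy, scipy, OpenCV 4.12 (cv2) and the standard library are available. Lean on these libraries where they do the work, as an engineer would, in place of code of your own. Each camera call takes 0.05 s, during which the arm holds its last target.

TASK

Every bottle carrier on the shaker must be locked before it runs: push the straight leg of one R-clip through the cross hole of each carrier's post until the bow has sprung over the post and the clip is fully home. Put the R-clips that are left over in the green tray (at any time). Only when every carrier is clipped, turn the orange knob clockwise until its pointer is at the red dot, without touching the knobs beside it, and leave the dish, the jar and the beaker where they are.

Things in the scene. Friction and masses are not known exactly. Their poses are not given: they have to be found in the camera images.
- clip0: flat steel R-clip, 65 g. Origin: centre of its red finger tab (36 mm long on x, 16 wide, 11 thick), the part to grip. The straight leg, 7 mm round, runs along +x through the origin's line to its tip at 135.5 mm; the sprung bow (7 mm wire) lies beside it on the +y side, up to 23 mm off. Lying flat, z is up or down and the origin 5.5 mm above its support.
- seat0 (a point): point on the leg line of clip0, 82 mm ahead of its origin (+x): it lies in the centre of the post (within about 5 mm) when the clip is fully home. Let go there, the clip droops a few degrees in the hole
- bow0 (a joint): spring-open angle of clip0's bow (rad): 0 relaxed, about 0.12 while its throat (98 mm ahead of the origin; flared end at 118 mm) rides over a post, back near 0 once it has sprung over. Pushing it over takes some 4 to 10 N along the leg; just past home the push meets a firm stop
- clip1: flat steel R-clip, 65 g. Origin: centre of its red finger tab (36 mm long on x, 16 wide, 11 thick), the part to grip. The straight leg, 7 mm round, runs along +x through the origin's line to its tip at 135.5 mm; the sprung bow (7 mm wire) lies beside it on the +y side, up to 23 mm off. Lying flat, z is up or down and the origin 5.5 mm above its support.
- seat1 (a point): point on the leg line of clip1, 82 mm ahead of its origin (+x): it lies in the centre of the post (within about 5 mm) when the clip is fully home. Let go there, the clip droops a few degrees in the hole
- bow1 (a joint): spring-open angle of clip1's bow (rad): 0 relaxed, about 0.12 while its throat (98 mm ahead of the origin; flared end at 118 mm) rides over a post, back near 0 once it has sprung over. Pushing it over takes some 4 to 10 N along the leg; just past home the push meets a firm stop
- clip2: flat steel R-clip, 65 g. Origin: centre of its red finger tab (36 mm long on x, 16 wide, 11 thick), the part to grip. The straight leg, 7 mm round, runs along +x through the origin's line to its tip at 135.5 mm; the sprung bow (7 mm wire) lies beside it on the +y side, up to 23 mm off. Lying flat, z is up or down and the origin 5.5 mm above its support.
- seat2 (a point): point on the leg line of clip2, 82 mm ahead of its origin (+x): it lies in the centre of the post (within about 5 mm) when the clip is fully home. Let go there, the clip droops a few degrees in the hole
- bow2 (a joint): spring-open angle of clip2's bow (rad): 0 relaxed, about 0.12 while its throat (98 mm ahead of the origin; flared end at 118 mm) rides over a post, back near 0 once it has sprung over. Pushing it over takes some 4 to 10 N along the leg; just past home the push meets a firm stop
- clip3: flat steel R-clip, 65 g. Origin: centre of its red finger tab (36 mm long on x, 16 wide, 11 thick), the part to grip. The straight leg, 7 mm round, runs along +x through the origin's line to its tip at 135.5 mm; the sprung bow (7 mm wire) lies beside it on the +y side, up to 23 mm off. Lying flat, z is up or down and the origin 5.5 mm above its support.
- seat3 (a point): point on the leg line of clip3, 82 mm ahead of its origin (+x): it lies in the centre of the post (within about 5 mm) when the clip is fully home. Let go there, the clip droops a few degrees in the hole
- bow3 (a joint): spring-open angle of clip3's bow (rad): 0 relaxed, about 0.12 while its throat (98 mm ahead of the origin; flared end at 118 mm) rides over a post, back near 0 once it has sprung over. Pushing it over takes some 4 to 10 N along the leg; just past home the push meets a firm stop
- hole0 (a point): centre of the cross hole in the steel post of a heavy bottle carrier; 2 or 3 carriers are on the shaker, others absent. x along the hole, z up. Post 26 mm across, top 20 mm above; collar 38 mm across from 16 mm below; platform 48 mm below. Hole 10.5 mm square, mouths wider. Block 72 mm wide, x -30 to 110, top 23 mm below. Bottle 57 mm across at x +75, up to 50 mm above: clips go in towards +x, bow either side.
- hole1 (a point): centre of the cross hole in the steel post of a heavy bottle carrier; 2 or 3 carriers are on the shaker, others absent. x along the hole, z up. Post 26 mm across, top 20 mm above; collar 38 mm across from 16 mm below; platform 48 mm below. Hole 10.5 mm square, mouths wider. Block 72 mm wide, x -30 to 110, top 23 mm below. Bottle 57 mm across at x +75, up to 50 mm above: clips go in towards +x, bow either side.
- hole2 (a point): centre of the cross hole in the steel post of a heavy bottle carrier; 2 or 3 carriers are on the shaker, others absent. x along the hole, z up. Post 26 mm across, top 20 mm above; collar 38 mm across from 16 mm below; platform 48 mm below. Hole 10.5 mm square, mouths wider. Block 72 mm wide, x -30 to 110, top 23 mm below. Bottle 57 mm across at x +75, up to 50 mm above: clips go in towards +x, bow either side.
- speed (a joint): orange knob, the one to turn, on the control strip at the near side of the shaker: angle (rad), grows clockwise seen from above, range 0 to 2.6; 0 with the pointer to the shaker's -x (towards the robot), 1.57 with the pointer to the shaker's +y, where the red dot is on its dial plate. Light to turn; stays where it is left.
- speed_grip (a point): on the axis of the orange knob, centre of its upright grip bar 34 long x 10 wide x 20 mm high; below it a disc 34 mm across and 8 mm high. Bar top 10 mm above this point, the strip's surface 21.5 mm below. The frame turns with the knob: x along the bar, the black pointer line is at the -x end, z up. The three knobs stand in a row 60 mm apart along the shaker's y, in any order.
- timer: white knob, a neighbour not to be touched: grip bar 34 long x 10 wide x 20 mm high; below it a disc 34 mm across and 8 mm high. Origin on its axis, 3.5 mm above the strip; x along the bar, turns with the knob
- heat: blue knob, a neighbour not to be touched: grip bar 34 long x 10 wide x 20 mm high; below it a disc 34 mm across and 8 mm high. Origin on its axis, 3.5 mm above the strip; x along the bar, turns with the knob
- shaker: shaker, fixed. Origin on the bench under the platform; x points away from the robot. Control strip x = -225 to -115 mm, 45 mm high; platform x = -115 to 120 mm, 320 mm wide, 70 mm high
- tray: green open tray for spare clips, fixed to the bench, 200 (x) x 130 (y) x 28 mm high, walls and floor about 4 mm. Origin: centre of its underside
- dish: white shallow dish, 90 mm across, 20 mm high. Bystander, origin at the centre of its underside
- reagent: clear jar with blue cap, 70 mm across, 140 mm tall. Bystander, origin at the centre of its underside
- beaker: green glass beaker, 70 mm across, 90 mm tall. Bystander, origin at the centre of its underside

How it is judged:
On the way, in this order (a step that is already met when the one before it is completed fails the run):
1. every carrier's post has an R-clip fully home, its bow sprung over (((distance between seat0 and hole0 below 0.01 m and value of joint bow0 below 0.06 rad and angle between the x axis of clip0 and the x axis of hole0, either way round below 0.35 rad) or (distance between seat1 and hole0 below 0.01 m and value of joint bow1 below 0.06 rad and angle between the x axis of clip1 and the x axis of hole0, either way round below 0.35 rad) or (distance between seat2 and hole0 below 0.01 m and value of joint bow2 below 0.06 rad and angle between the x axis of clip2 and the x axis of hole0, either way round below 0.35 rad) or (distance between seat3 and hole0 below 0.01 m and value of joint bow3 below 0.06 rad and angle between the x axis of clip3 and the x axis of hole0, either way round below 0.35 rad)) and ((distance between seat0 and hole1 below 0.01 m and value of joint bow0 below 0.06 rad and angle between the x axis of clip0 and the x axis of hole1, either way round below 0.35 rad) or (distance between seat1 and hole1 below 0.01 m and value of joint bow1 below 0.06 rad and angle between the x axis of clip1 and the x axis of hole1, either way round below 0.35 rad) or (distance between seat2 and hole1 below 0.01 m and value of joint bow2 below 0.06 rad and angle between the x axis of clip2 and the x axis of hole1, either way round below 0.35 rad) or (distance between seat3 and hole1 below 0.01 m and value of joint bow3 below 0.06 rad and angle between the x axis of clip3 and the x axis of hole1, either way round below 0.35 rad)) and ((distance between seat0 and hole2 below 0.01 m and value of joint bow0 below 0.06 rad and angle between the x axis of clip0 and the x axis of hole2, either way round below 0.35 rad) or (distance between seat1 and hole2 below 0.01 m and value of joint bow1 below 0.06 rad and angle between the x axis of clip1 and the x axis of hole2, either way round below 0.35 rad) or (distance between seat2 and hole2 below 0.01 m and value of joint bow2 below 0.06 rad and angle between the x axis of clip2 and the x axis of hole2, either way round below 0.35 rad) or (distance between seat3 and hole2 below 0.01 m and value of joint bow3 below 0.06 rad and angle between the x axis of clip3 and the x axis of hole2, either way round below 0.35 rad))), for 0.3 s.
2. the orange knob's pointer is at the red dot (value of joint speed between 1.4 and 1.74 rad), for 0.3 s.
At the end, for the whole second after the job is handed in: each carrier present has an R-clip home in its post (seat point within 10 mm of the hole centre, bow angle under 0.06 rad, leg within 0.35 rad of the hole); every other clip lies inside the green tray; the orange knob reads 1.40 to 1.74 rad (red dot at 1.57); all clips at rest and released (all of step 1 and all of step 2 and ((x of clip0 in the frame of tray between -0.1 and 0.1 m and y of clip0 in the frame of tray between -0.065 and 0.065 m and z of each of clip0, seat0 in the frame of tray below 0.035 m and x of seat0 in the frame of tray between -0.1 and 0.1 m and y of seat0 in the frame of tray between -0.065 and 0.065 m) or (x of seat0 in the frame of shaker between -0.018 and 0.016 m and y of seat0 in the frame of shaker between -0.114 and -0.086 m and z of seat0 in the frame of shaker between 0.105 and 0.131 m and angle between the x axis of clip0 and the x axis of shaker, either way round below 0.4 rad) or (x of seat0 in the frame of shaker between -0.018 and 0.016 m and y of seat0 in the frame of shaker between -0.014 and 0.014 m and z of seat0 in the frame of shaker between 0.105 and 0.131 m and angle between the x axis of clip0 and the x axis of shaker, either way round below 0.4 rad) or (x of seat0 in the frame of shaker between -0.018 and 0.016 m and y of seat0 in the frame of shaker between 0.086 and 0.114 m and z of seat0 in the frame of shaker between 0.105 and 0.131 m and angle between the x axis of clip0 and the x axis of shaker, either way round below 0.4 rad)) and ((x of clip1 in the frame of tray between -0.1 and 0.1 m and y of clip1 in the frame of tray between -0.065 and 0.065 m and z of each of clip1, seat1 in the frame of tray below 0.035 m and x of seat1 in the frame of tray between -0.1 and 0.1 m and y of seat1 in the frame of tray between -0.065 and 0.065 m) or (x of seat1 in the frame of shaker between -0.018 and 0.016 m and y of seat1 in the frame of shaker between -0.114 and -0.086 m and z of seat1 in the frame of shaker between 0.105 and 0.131 m and angle between the x axis of clip1 and the x axis of shaker, either way round below 0.4 rad) or (x of seat1 in the frame of shaker between -0.018 and 0.016 m and y of seat1 in the frame of shaker between -0.014 and 0.014 m and z of seat1 in the frame of shaker between 0.105 and 0.131 m and angle between the x axis of clip1 and the x axis of shaker, either way round below 0.4 rad) or (x of seat1 in the frame of shaker between -0.018 and 0.016 m and y of seat1 in the frame of shaker between 0.086 and 0.114 m and z of seat1 in the frame of shaker between 0.105 and 0.131 m and angle between the x axis of clip1 and the x axis of shaker, either way round below 0.4 rad)) and ((x of clip2 in the frame of tray between -0.1 and 0.1 m and y of clip2 in the frame of tray between -0.065 and 0.065 m and z of each of clip2, seat2 in the frame of tray below 0.035 m and x of seat2 in the frame of tray between -0.1 and 0.1 m and y of seat2 in the frame of tray between -0.065 and 0.065 m) or (x of seat2 in the frame of shaker between -0.018 and 0.016 m and y of seat2 in the frame of shaker between -0.114 and -0.086 m and z of seat2 in the frame of shaker between 0.105 and 0.131 m and angle between the x axis of clip2 and the x axis of shaker, either way round below 0.4 rad) or (x of seat2 in the frame of shaker between -0.018 and 0.016 m and y of seat2 in the frame of shaker between -0.014 and 0.014 m and z of seat2 in the frame of shaker between 0.105 and 0.131 m and angle between the x axis of clip2 and the x axis of shaker, either way round below 0.4 rad) or (x of seat2 in the frame of shaker between -0.018 and 0.016 m and y of seat2 in the frame of shaker between 0.086 and 0.114 m and z of seat2 in the frame of shaker between 0.105 and 0.131 m and angle between the x axis of clip2 and the x axis of shaker, either way round below 0.4 rad)) and ((x of clip3 in the frame of tray between -0.1 and 0.1 m and y of clip3 in the frame of tray between -0.065 and 0.065 m and z of each of clip3, seat3 in the frame of tray below 0.035 m and x of seat3 in the frame of tray between -0.1 and 0.1 m and y of seat3 in the frame of tray between -0.065 and 0.065 m) or (x of seat3 in the frame of shaker between -0.018 and 0.016 m and y of seat3 in the frame of shaker between -0.114 and -0.086 m and z of seat3 in the frame of shaker between 0.105 and 0.131 m and angle between the x axis of clip3 and the x axis of shaker, either way round below 0.4 rad) or (x of seat3 in the frame of shaker between -0.018 and 0.016 m and y of seat3 in the frame of shaker between -0.014 and 0.014 m and z of seat3 in the frame of shaker between 0.105 and 0.131 m and angle between the x axis of clip3 and the x axis of shaker, either way round below 0.4 rad) or (x of seat3 in the frame of shaker between -0.018 and 0.016 m and y of seat3 in the frame of shaker between 0.086 and 0.114 m and z of seat3 in the frame of shaker between 0.105 and 0.131 m and angle between the x axis of clip3 and the x axis of shaker, either way round below 0.4 rad)) and linear speed of each of clip0, clip1, clip2, clip3 below 0.03 m/s); the robot touches nothing.
It fails at once if the timer knob is brushed or turned (contact force between timer and anything else above 1 N).
It fails at once if the heat knob is brushed or turned (contact force between heat and anything else above 1 N).
It fails at once if the dish is pushed away or knocked over (distance of dish from where it was at the start of the episode above 0.03 m or angle between dish's own z axis and vertical above 0.4 rad).
It fails at once if the reagent is pushed away or knocked over (distance of reagent from where it was at the start of the episode above 0.03 m or angle between reagent's own z axis and vertical above 0.4 rad).
It fails at once if the beaker is pushed away or knocked over (distance of beaker from where it was at the start of the episode above 0.03 m or angle between beaker's own z axis and vertical above 0.4 rad).
Of carrier0, carrier1, carrier2 only 2 to 3 are there at a start; the rules pass over those that are not, and their reading is None.
At some moment in a run one of clip0, clip1, clip2, clip3 may be knocked a few centimetres aside while the robot is not near it.
Once in a run the grip may slacken for a moment while it holds something.
It also fails if it takes over 208 s, if anything falls off the work surface, if the arm or the gripper's body presses on something with over 40 N, if the wrist force passes 120 N, or if a joint passes its speed limit or range.

## Working session

There is one attempt and no reset: what is moved stays moved. The work goes in short steps, Python scripts to look and compute and a tool call to move; the robot and the scene stay as the last step left them, time stands still between calls to the robot, and variables do not carry over. Pictures are saved under pics/ and viewed, and the job is handed in when it is done.

Besides the shell and the picture viewer there is one more tool, called after ">>>" as name(argument=value, ...) on one line, values as JSON. step_arm: Moves the arm, as the interface text tells. Shift numbers are shares of 250 mm and turn numbers shares of 30 degrees, none past 1 either way. Its arguments: {"type":"object","properties":{"xyz":{"type":"array","items":{"type":"array","items":{"type":"number"}}},"delta_rot":{"type":"array","items":{"type":"array","items":{"type":"number"}}},"claw":{"type":"number"},"squeeze":{"type":"number"}},"required":["xyz","delta_rot"]}

```bash
ls; mkdir -p pics; cat > h.py <<'E'
import numpy as np, cv2
from rig import monitor, cams, robot
def cap(n,f):
    c=cams.capture(n); np.savez('pics/%s.npz'%f,**c); cv2.imwrite('pics/%s.png'%f,cv2.cvtColor(c['pixels'],cv2.COLOR_RGB2BGR)); return c
def load(f): return dict(np.load('pics/%s.npz'%f))
def foc(c): return 200/np.tan(np.radians(float(c['fov_y']))/2)
def ray(c,u,v):
    f=foc(c);K=np.array([[f,0,float(c['cx'])],[0,f,float(c['cy'])],[0,0,1]])
    p=cv2.undistortPointsIter(np.array([[[u,v]]],float),K,np.array([float(c['k1']),0,0,0]),None,None,(3,50,1e-10))[0,0]
    R=c['R'];o=-R.T@c['t'];return o,R.T@np.array([p[0],p[1],1])
def onz(c,u,v,z):
    o,d=ray(c,u,v);return o+d*(z-o[2])/d[2]
def two(c1,p1,c2,p2):
    o1,d1=ray(c1,*p1);o2,d2=ray(c2,*p2)
    s=np.linalg.lstsq(np.c_[d1,-d2],o2-o1,rcond=None)[0]
    a=o1+s[0]*d1;b=o2+s[1]*d2;return (a+b)/2,np.linalg.norm(a-b)
def proj(c,X):
    f=foc(c);K=np.array([[f,0,float(c['cx'])],[0,f,float(c['cy'])],[0,0,1]])
    return cv2.projectPoints(np.array(X,float).reshape(-1,1,3),cv2.Rodrigues(c['R'])[0],c['t'],K,np.array([float(c['k1']),0,0,0]))[0].reshape(-1,2)
def big(c,f,x0,y0,x1,y1,s):
    im=cv2.cvtColor(c['pixels'],cv2.COLOR_RGB2BGR)[y0:y1,x0:x1];cv2.imwrite('pics/%s.png'%f,cv2.resize(im,None,fx=s,fy=s,interpolation=cv2.INTER_CUBIC))
E
python3 - <<'E'
from h import *
for n in('scene','top'):
    c=cap(n,n+'0');print(n,c['fov_y'],c['cx'],c['cy'],c['k1'],-c['R'].T@c['t'],c['R'])
print(monitor.state())
E
```

```text
pics
scene 55.11469565811943 314.9665174135007 201.76223130338894 -0.07367787087271549 [1.24070403 0.37027829 1.1002734 ] [[-0.4988743   0.86654636 -0.01489447]
 [ 0.67685262  0.3788182  -0.63116345]
 [-0.54129009 -0.32495259 -0.77550684]]
top 48.787096801138695 321.4314232189078 205.030127057012 0.03941776816881345 [ 0.33414211 -0.06899696  1.35635944] [[-0.02153132 -0.99961395 -0.01756001]
 [-0.98683825  0.02406523 -0.15990973]
 [ 0.16027059  0.01388582 -0.98697544]]
{'time': 0.1, 'joint_positions': array([ 1.16492769e+00,  2.45786055e-01,  1.55889011e+00, -7.33838456e-06,
        1.33871923e+00, -1.74137416e-01]), 'qd': array([-0.00154726, -0.00132271, -0.00311514,  0.00093724, -0.00129882,
       -0.00075252]), 'joint_efforts': array([-5.74875994e-04, -4.30673468e+01, -3.27127218e+01, -1.36331028e-04,
        2.82721681e-03,  4.43434969e-07]), 'position': array([0.14909758, 0.63214871, 0.23026485]), 'eef_rot': array([-2.54330501e-04,  1.15605650e-01,  9.93294781e-01, -8.64752774e-04]), 'ft_force': array([ 0.16834804, -0.23905023,  0.50537157]), 'wrist_torque': array([-0.01647413, -0.06131775, -0.02990832]), 'width': 0.08506549577251098}
```

View pics/scene0.png

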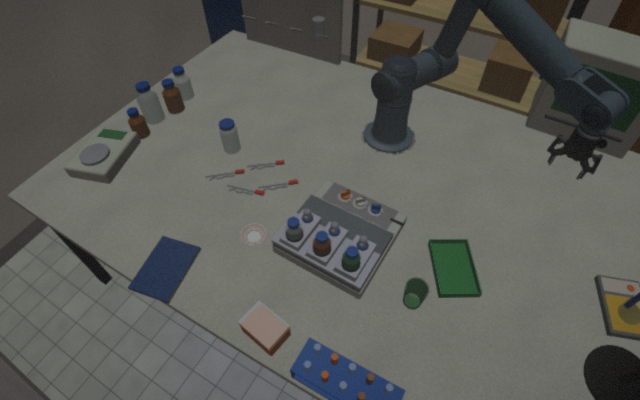

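View pics/top0.png

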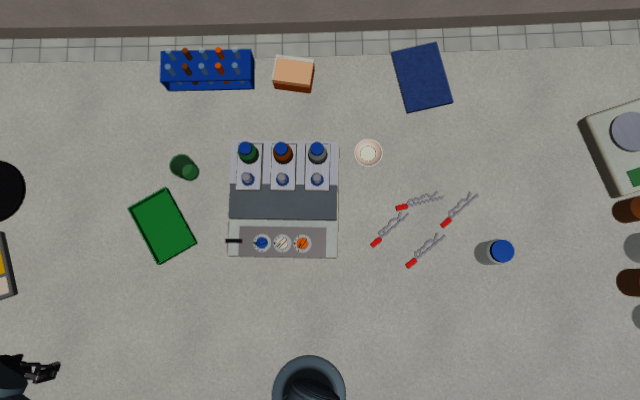

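```bash
python3 - <<'E'
from h import *
c=load('top0');big(c,'t0a',220,130,345,265,5.5);big(c,'t0b',360,180,490,275,6)
c=load('scene0');big(c,'s0a',265,175,415,295,5);big(c,'s0b',200,150,305,200,7)
E
```

```text
(no output)
```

View pics/t0a.png

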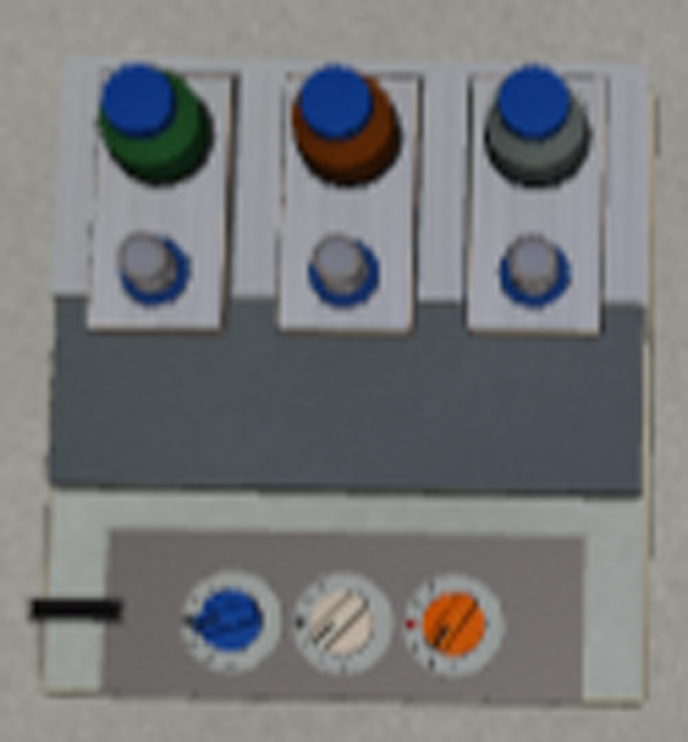

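View pics/t0b.png

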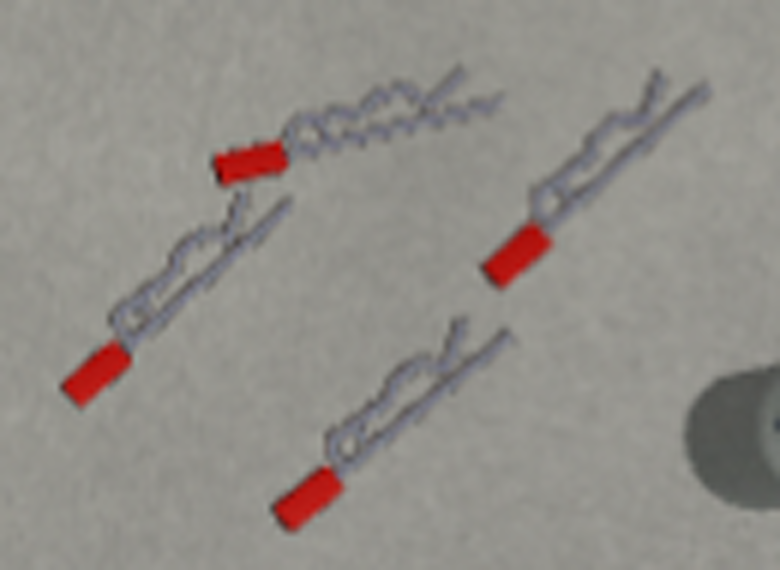

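View pics/s0a.png

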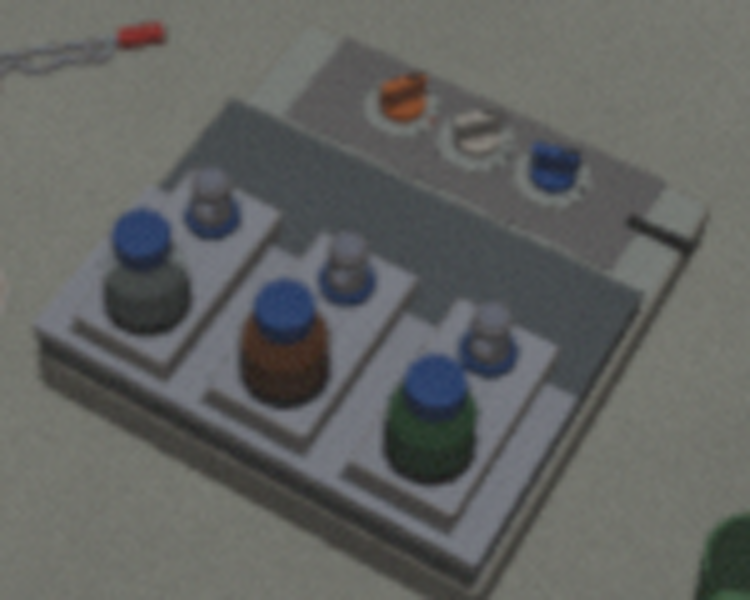

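View pics/s0b.png

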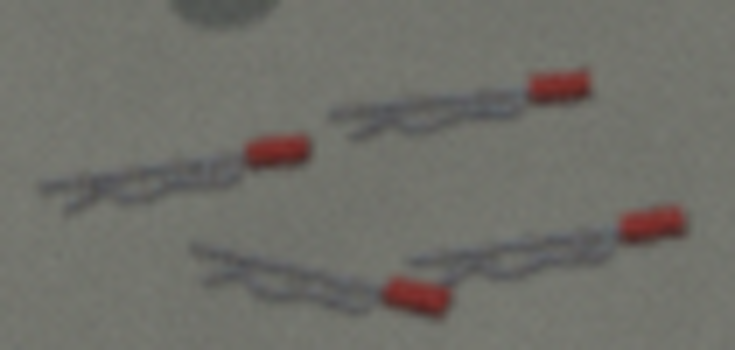

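```bash
python3 - <<'E'
from h import *
t=load('top0');s=load('scene0')
T=[(246.4,176.2),(281.5,176.9),(316.9,176.9)]
S=[(265+492/5,175+320/5),(265+349/5,175+247/5),(265+212/5,175+183/5)]
for a,b in zip(T,S): print(two(t,a,s,b), onz(t,*a,.138),onz(s,*b,.138))
# bottle caps / collars blue mask, knobs
for n,c in(('t',t),('s',s)):
    hsv=cv2.cvtColor(c['pixels'],cv2.COLOR_RGB2HSV)
    for nm,lo,hi in(('blue',(105,120,40),(125,255,255)),('orange',(6,150,80),(16,255,255)),('red',(175,150,60),(180,255,255)),('red2',(0,170,60),(4,255,255))):
        m=cv2.inRange(hsv,lo,hi)
        k,l,st,ce=cv2.connectedComponentsWithStats(m)
        for i in range(1,k):
            if st[i,4]>=6: print(n,nm,st[i],ce[i].round(1))
# shaker corners in top: near-bottom corners of platform from zoom
E
```

```text
(array([0.62030525, 0.16227683, 0.13224126]), np.float64(0.004857131027163432)) [0.61991802 0.15896249 0.138     ] [0.62288425 0.16566758 0.138     ]
(array([0.61541219, 0.06200142, 0.13364042]), np.float64(0.004634058393934767)) [0.61541175 0.05945452 0.138     ] [0.61724084 0.06547444 0.138     ]
(array([ 0.61299987, -0.03844813,  0.13239972]), np.float64(0.0049537903407109365)) [ 0.61287699 -0.04077711  0.138     ] [ 0.61565777 -0.03380706  0.138     ]
t blue [ 392   42   61   71 2908] [421.5  77.2]
t blue [ 160   49   94   42 3255] [207.6  70.3]
t blue [238 142  14  13 137] [244.8 148. ]
t blue [275 142  13  13 132] [280.6 148.2]
t blue [310 142  14  14 140] [316.6 148.4]
t blue [242 174  12  11  38] [249.1 180.5]
t blue [276 175  13  11  41] [282.7 181.1]
t blue [311 176  12  10  42] [317.  181.4]
t blue [255 237  12  11  96] [261.  242.5]
t blue [491 240  23  22 406] [502.2 250.5]
t orange [215  47   9  12  44] [219.1  51.9]
t orange [182  48   6   5  20] [184.6  50.2]
t orange [215  63   9  11  45] [219.1  67.6]
t orange [182  64   5   5  19] [184.1  66. ]
t orange [225  81   
[... 809 characters left out ...]
blue [346 246  16  11 100] [352.2 251.1]
s blue [149 255   8   7  19] [153.5 258.7]
s blue [168 256   3   5   6] [169.2 258.2]
s blue [133 262  40  38 401] [150.7 281.3]
s blue [161 266   5   5  10] [162.5 267.6]
s blue [174 266   7   8  11] [177.  269.1]
s blue [166 274   7   6  13] [169.2 276.8]
s blue [157 277   3   2   6] [158.  277.5]
s blue [171 276   6  11  20] [173.7 281.2]
s blue [165 294   6   7  11] [167.5 296.5]
s blue [ 291  339  114   61 2938] [338.9 376.9]
s orange [343 191   5   3   7] [344.7 191.7]
s orange [343 195   6   4  17] [345.8 196.4]
s orange [628 285   6   6  26] [630.3 287.6]
s orange [332 354   5   6  23] [334.3 356.9]
s orange [322 372   6   6  25] [324.6 374.7]
```

```bash
cat >> h.py <<'E'
def tabs(c,rng=None,lo=40):
    a=c['pixels'].astype(int);m=((a[...,0]>90 if rng is None else a[...,0]>lo)&(a[...,0]>2.2*a[...,1])&(a[...,0]>2.2*a[...,2])).astype(np.uint8)
    k,l,st,ce=cv2.connectedComponentsWithStats(m);out=[]
    for i in range(1,k):
        if st[i,4]>=20:
            ys,xs=np.nonzero(l==i);w=(a[ys,xs,0]-a[ys,xs,1]).astype(float)
            out.append((np.array([np.average(xs,weights=w),np.average(ys,weights=w)]),st[i,4]))
    return out
E
python3 - <<'E'
from h import *
t=load('top0');s=load('scene0')
for c,z in((t,.008),(s,.008)):
    for p,n in tabs(c,1,60): print(p.round(2),n,onz(c,*p,z).round(4))
E
```

```text
[218.87  51.84] 51 [1.0691 0.2747 0.008 ]
[218.7  67.2] 54 [1.0159 0.2747 0.008 ]
[291.57  87.55] 180 [0.9399 0.0382 0.008 ]
[283.61 155.31] 82 [0.715  0.0659 0.008 ]
[401.38 206.66] 57 [ 0.542  -0.2963  0.008 ]
[445.77 222.02] 54 [ 0.4913 -0.4285  0.008 ]
[375.77 241.71] 60 [ 0.4359 -0.2131  0.008 ]
[301.99 242.63] 64 [0.4381 0.0119 0.008 ]
[411.03 262.52] 56 [ 0.3709 -0.3164  0.008 ]
```

```bash
python3 - <<'E'
from h import *
s=load('scene0');a=s['pixels']
for (x,y) in [(239,171),(280,162),(293,182),(259,192)]: print(a[y-2:y+3,x].tolist())
m=((a[...,0].astype(int)-a[...,1])>35)&(a[...,0]>1.7*a[...,2])
k,l,st,ce=cv2.connectedComponentsWithStats(m.astype(np.uint8))
for i in range(1,k):
    if st[i,4]>15 and 200<ce[i][0]<310: print(st[i],ce[i],onz(s,*ce[i],.0065))
E
```

```text
[[117, 87, 82], [121, 56, 53], [122, 46, 42], [94, 38, 38], [82, 57, 55]]
[[120, 86, 82], [123, 56, 55], [115, 46, 40], [91, 43, 40], [83, 65, 61]]
[[117, 64, 60], [122, 48, 45], [114, 44, 41], [91, 51, 48], [90, 78, 72]]
[[119, 74, 69], [122, 49, 46], [123, 48, 47], [96, 42, 40], [81, 57, 56]]
[276 161   8   3  23] [279.34782609 161.95652174] [ 0.36803025 -0.31673771  0.0065    ]
[235 170   9   3  24] [239.16666667 170.95833333] [ 0.48761225 -0.42918032  0.0065    ]
[289 180   8   4  25] [292.52 181.56] [ 0.43255861 -0.2135371   0.0065    ]
[255 190   9   5  31] [259.19354839 191.80645161] [ 0.53814434 -0.2960532   0.0065    ]
```

```bash
python3 - <<'E'
from h import *
t=load('top0');s=load('scene0')
big(t,'p1',235,165,325,195,8);big(s,'p2',295,200,375,255,9)
a=np.vstack([cv2.resize(cv2.imread('pics/p1.png'),(720,240)),cv2.resize(cv2.imread('pics/p2.png')[:360],(720,360))]);cv2.imwrite('pics/p3.png',a)
E
```

```text
(no output)
```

View pics/p3.png

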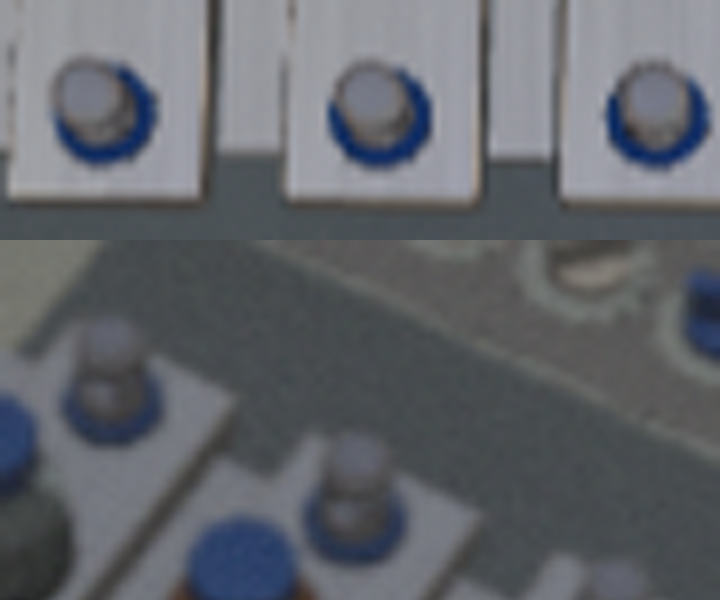

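```bash
python3 - <<'E'
from h import *
t=load('top0');s=load('scene0')
f=lambda p,z,o:((p[0]+.5)/z-.5+o[0],(p[1]+.5)/z-.5+o[1])
A=lambda p:f(p,8,(235,165));B=lambda p:f(p,9,(295,200))
for nm,a,z in(('R top',(654,95),.138),('M top',(371,95),.138),('L top',(90,92),.138),('R col',(657,117),.102),('M col',(380,117),.102),('L col',(105,115),.102)): print(nm,onz(t,*A(a),z).round(4))
for nm,a,z in(('R top',(113,98),.138),('M top',(359,215),.138),('R col',(112,168),.102),('M col',(356,286),.102)): print(nm,onz(s,*B(a),z).round(4))
# strip/platform corners in top zoom 5.5 offset(220,130)
C=lambda p:f(p,5.5,(220,130))
for p,z in(((42,690),.045),((645,702),.045),((50,487),.07),((641,496),.07),((57,297),.07),((645,304),.07),((65,60),.07),((645,70),.07)): print(p,onz(t,*C(p),z).round(4))
E
```

```text
R top [ 0.6143 -0.0391  0.138 ]
M top [0.6168 0.061  0.138 ]
L top [0.6204 0.1606 0.138 ]
R col [ 0.6143 -0.0392  0.102 ]
M col [0.6169 0.0617 0.102 ]
L col [0.6201 0.1619 0.102 ]
R top [ 0.6121 -0.037   0.138 ]
M top [0.6146 0.0628 0.138 ]
R col [ 0.6163 -0.0362  0.102 ]
M col [0.6188 0.0649 0.102 ]
(42, 690) [0.4038 0.2317 0.045 ]
(645, 702) [ 0.3899 -0.0927  0.045 ]
(50, 487) [0.5106 0.2232 0.07  ]
(641, 496) [ 0.4981 -0.0931  0.07  ]
(57, 297) [0.6145 0.2207 0.07  ]
(645, 304) [ 0.6027 -0.0981  0.07  ]
(65, 60) [0.7477 0.2176 0.07  ]
(645, 70) [ 0.7337 -0.1016  0.07  ]
```

```bash
python3 - <<'E'
from h import *
t=load('top0')
f=lambda p:((p[0]+.5)/6-.5+360,(p[1]+.5)/6-.5+180)
for n,tab,tip in(('A',(401.38,206.66),(502,97)),('B',(445.77,222.02),(707,90)),('C',(375.77,241.71),(290,200)),('D',(411.03,262.52),(512,335))):
    a=onz(t,*tab,.0085);b=onz(t,*f(tip),.0055);d=b-a;print(n,a.round(4),b.round(4),np.hypot(*d[:2]).round(4),np.degrees(np.arctan2(d[1],d[0])).round(1))
for z,p in((.001,(206.66,241)),):pass
for p in((185,167),(368,152),(501,250)): print(p,onz(t,*p,.05))
E
```

```text
A [ 0.5419 -0.2962  0.0085] [ 0.5734 -0.4269  0.0055] 0.1345 -76.5
B [ 0.4912 -0.4284  0.0085] [ 0.5744 -0.5312  0.0055] 0.1322 -51.0
C [ 0.4358 -0.2131  0.0085] [ 0.5224 -0.3157  0.0055] 0.1343 -49.8
D [ 0.3709 -0.3164  0.0085] [ 0.4506 -0.4239  0.0055] 0.1339 -53.4
(185, 167) [0.67382518 0.36266963 0.05      ]
(368, 152) [ 0.70672069 -0.19624663  0.05      ]
(501, 250) [ 0.40089673 -0.57059305  0.05      ]
```

```bash
cat > plan.py <<'E'
# plan.py x y z heading  [pitch-free, tool down]: prints shares
import sys,numpy as np
from scipy.spatial.transform import Rotation as Ro
from rig import monitor
def Rt(h):
    h=np.radians(h);x=np.array([np.cos(h),np.sin(h),0]);z=np.array([0,0,-1.]);return np.c_[x,np.cross(z,x),z]
s=monitor.state();q=s['eef_rot'];R=Ro.from_quat([q[1],q[2],q[3],q[0]]).as_matrix();p=s['position']
print('t %.2f'%s['time'],'p',p.round(4),'head %.2f'%np.degrees(np.arctan2(R[1,0],R[0,0])),'zaxis',R[:,2].round(4),'F',s['ft_force'].round(1),'w %.4f'%s['width'],'q6 %.2f'%s['joint_positions'][5])
if len(sys.argv)>4:
    T=np.array([float(v) for v in sys.argv[1:4]]);H=float(sys.argv[4])
    print('xyz',(R.T@(T-p)/.25).round(3).tolist(),'rot',(np.degrees(Ro.from_matrix(R.T@Rt(H)).as_rotvec())/30).round(3).tolist())
E
python3 plan.py 0.45 0.3 0.23 136.7; python3 plan.py 0.5 0.2 0.23 130.2
```

```text
t 0.10 p [0.1491 0.6321 0.2303] head 166.72 zaxis [-7.0e-04 -1.7e-03 -1.0e+00] F [ 0.2 -0.2  0.5] w 0.0851 q6 -0.17
xyz [-1.477, -1.017, 0.002] rot [-0.003, 0.0, 1.001]
t 0.10 p [0.1491 0.6321 0.2303] head 166.72 zaxis [-7.0e-04 -1.7e-03 -1.0e+00] F [ 0.2 -0.2  0.5] w 0.0851 q6 -0.17
xyz [-1.763, -1.36, 0.003] rot [-0.003, 0.001, 1.217]
```

>>> step_arm(xyz=[[-0.9, -0.75, 0], [-0.9, -0.75, 0], [-0.9, -0.75, 0], [-0.9, -0.75, 0], [-0.9, -0.75, 0], [-0.9, -0.75, 0], [-0.9, -0.75, 0], [-0.9, -0.75, 0], [-0.9, -0.75, 0]], delta_rot=[[0, 0, 0.6], [0, 0, 0.6], [0, 0, 0.6], [0, 0, 0.6], [0, 0, 0.6], [0, 0, 0.6], [0, 0, 0.6], [0, 0, 0.6], [0, 0, 0.6]], claw=0.0, squeeze=80)

```text
time: 0.85
position: [0.3263, 0.3968, 0.231]
eef_rot: [-0.0, 0.272, 0.962, -0.0]
ft_force: [-0.5, -0.1, 0.6]
width: 0.0424
```

```bash
python3 plan.py 0.50 0.1 0.23 130.2
```

```text
t 0.85 p [0.3263 0.3968 0.231 ] head 148.48 zaxis [-5.e-04 -2.e-04 -1.e+00] F [-0.5 -0.1  0.6] w 0.0424 q6 -0.36
xyz [-1.213, -0.649, 0.004] rot [-0.001, -0.0, 0.609]
```

>>> step_arm(xyz=[[-1, -0.65, 0], [-1, -0.65, 0], [-1, -0.65, 0], [-1, -0.65, 0], [-1, -0.65, 0], [-1, -0.65, 0], [-1, -0.65, 0], [-1, -0.65, 0]], delta_rot=[[0, 0, 0.6], [0, 0, 0.6], [0, 0, 0.6], [0, 0, 0.6], [0, 0, 0.6], [0, 0, 0.6], [0, 0, 0.6], [0, 0, 0.6]])

```text
time: 1.52
position: [0.4564, 0.1264, 0.2314]
eef_rot: [0.001, 0.419, 0.908, -0.0]
ft_force: [-0.3, 0.3, 0.6]
width: 0.0425
```

```bash
python3 plan.py 0.435 -0.213 0.2 130.2
```

```text
t 1.52 p [0.4564 0.1264 0.2314] head 130.49 zaxis [ 9.0e-04 -1.3e-03 -1.0e+00] F [-0.3  0.3  0.6] w 0.0425 q6 -0.68
xyz [-0.977, -0.947, 0.127] rot [-0.0, 0.003, 0.01]
```

>>> step_arm(xyz=[[-0.977, -0.947, 0], [-0.977, -0.947, 0], [-0.977, -0.947, 0], [-0.977, -0.947, 0], [-0.977, -0.947, 0], [-0.977, -0.947, 0.1], [-0.977, -0.947, 0.2], [-0.977, -0.947, 0.3], [-0.977, -0.947, 0.4], [-0.977, -0.947, 0.4]], delta_rot=[[0, 0.003, 0.01], [0, 0.003, 0.01], [0, 0.003, 0.01], [0, 0.003, 0.01], [0, 0.003, 0.01], [0, 0.003, 0.01], [0, 0.003, 0.01], [0, 0.003, 0.01], [0, 0.003, 0.01], [0, 0.003, 0.01]])

```text
time: 2.35
position: [0.4321, -0.2091, 0.126]
eef_rot: [-0.005, 0.42, 0.907, 0.001]
ft_force: [-0.2, 1.1, -0.3]
width: 0.0431
```

```bash
python3 plan.py 0.435 -0.213 0.01 130.2; python3 - <<'E'
from h import *
t=cap('top','top1');big(t,'t1',340,170,480,280,5.5);s=cap('scene','scene1');big(s,'s1',200,120,320,210,6)
for p,n in tabs(t,1,60): print(p.round(2),n,onz(t,*p,.0085).round(4))
E
```

```text
t 2.35 p [ 0.4321 -0.2091  0.126 ] head 130.33 zaxis [-0.0077  0.0066 -0.9999] F [-0.2  1.1 -0.3] w 0.0431 q6 -1.39
xyz [-0.024, -0.0, 0.464] rot [-0.003, -0.019, 0.004]
[218.92  51.88] 51 [1.0687 0.2744 0.0085]
[218.72  67.35] 54 [1.0151 0.2745 0.0085]
[291.54  87.55] 180 [0.9397 0.0382 0.0085]
[283.39 155.41] 87 [0.7146 0.0666 0.0085]
[401.39 206.64] 56 [ 0.542  -0.2962  0.0085]
[445.78 222.02] 54 [ 0.4912 -0.4284  0.0085]
[301.96 242.67] 63 [0.438  0.012  0.0085]
[411.03 262.52] 56 [ 0.3709 -0.3164  0.0085]
```

View pics/t1.png

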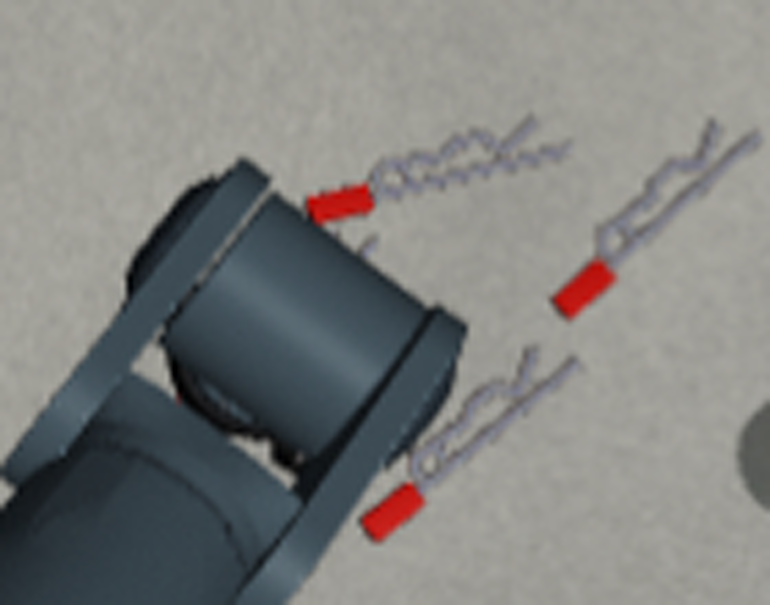

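View pics/s1.png

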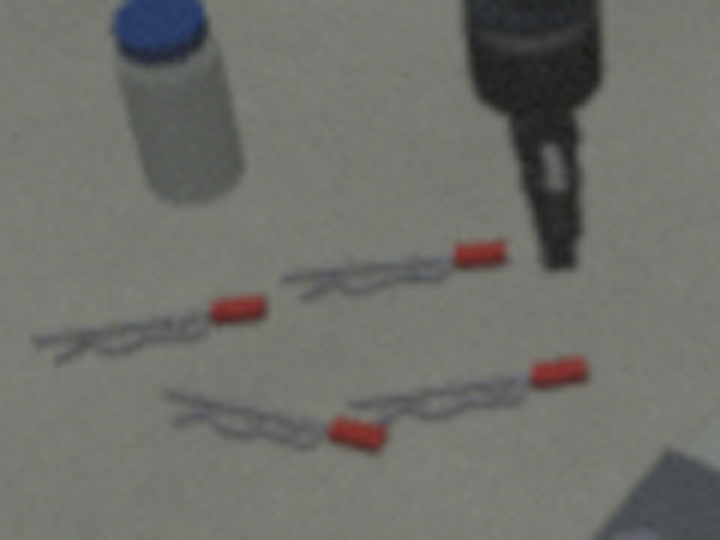

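>>> step_arm(xyz=[[-0.024, 0, 0.15], [-0.024, 0, 0.3], [-0.024, 0, 0.4], [-0.024, 0, 0.46], [-0.024, 0, 0.48], [-0.024, 0, 0.49], [-0.024, 0, 0.492], [-0.024, 0, 0.492]], delta_rot=[[0, -0.019, 0.004], [0, -0.019, 0.004], [0, -0.019, 0.004], [0, -0.019, 0.004], [0, -0.019, 0.004], [0, -0.019, 0.004], [0, -0.019, 0.004], [0, -0.019, 0.004]])

```text
time: 3.12
position: [0.4398, -0.2147, 0.0102]
eef_rot: [0.006, 0.42, 0.908, -0.002]
ft_force: [0.1, -0.1, -0.4]
width: 0.0425
```

```bash
python3 plan.py 0.435 -0.213 0.003 130.2; python3 - <<'E'
from h import *
s=cap('scene','scene2');big(s,'s2',230,130,320,210,8)
E
```

```text
t 3.12 p [ 0.4398 -0.2147  0.0102] head 130.36 zaxis [ 0.0082 -0.0085 -0.9999] F [ 0.1 -0.1 -0.4] w 0.0425 q6 -1.39
xyz [0.018, -0.01, 0.028] rot [0.001, 0.023, 0.005]
```

View pics/s2.png

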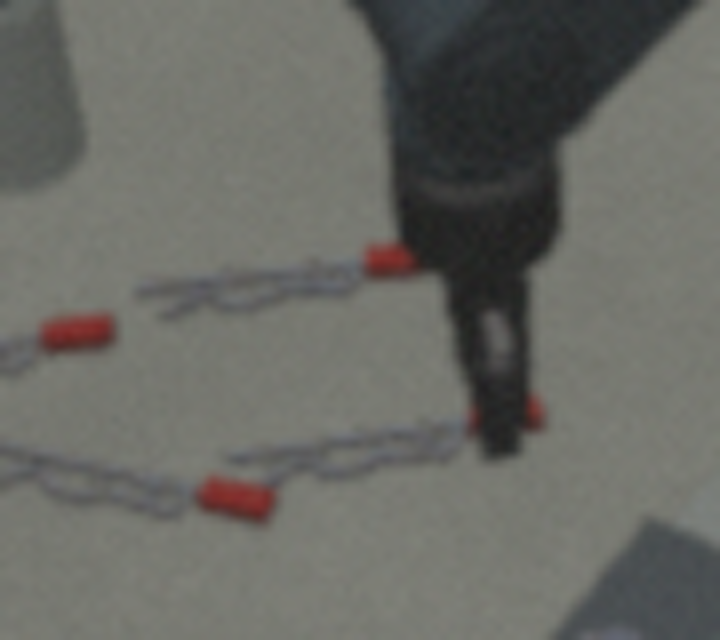

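>>> step_arm(xyz=[[0.015, -0.005, 0.015], [0.015, -0.005, 0.025], [0.015, -0.005, 0.025], [0.015, -0.005, 0.025]], delta_rot=[[0, 0.02, 0], [0, 0.02, 0], [0, 0.02, 0], [0, 0.02, 0]])

```text
time: 3.5
position: [0.4347, -0.2122, 0.0019]
eef_rot: [-0.001, 0.42, 0.907, 0.0]
ft_force: [0.2, 0.3, 0.4]
width: 0.0428
```

```bash
python3 plan.py 0.435 -0.213 0.003 130.2
```

```text
t 3.50 p [ 0.4347 -0.2122  0.0019] head 130.28 zaxis [-0.0016  0.0018 -1.    ] F [0.2 0.3 0.4] w 0.0428 q6 -1.39
xyz [-0.003, -0.001, -0.004] rot [-0.0, -0.005, 0.003]
```

Good. Close.

>>> step_arm(xyz=[[0, 0, -0.004], [0, 0, -0.004], [0, 0, -0.004], [0, 0, -0.004], [0, 0, -0.004], [0, 0, -0.004], [0, 0, -0.004], [0, 0, -0.004]], delta_rot=[[0, -0.003, 0], [0, -0.003, 0], [0, -0.003, 0], [0, -0.003, 0], [0, -0.003, 0], [0, -0.003, 0], [0, -0.003, 0], [0, -0.003, 0]], claw=1, squeeze=80)

```text
time: 4.17
position: [0.435, -0.2123, 0.0034]
eef_rot: [-0.0, 0.42, 0.907, 0.0]
ft_force: [-1.5, 1.8, 5.1]
width: 0.0134
```

```bash
python3 plan.py 0.45 -0.14 0.16 160
```

```text
t 4.17 p [ 0.435  -0.2123  0.0034] head 130.30 zaxis [-3.e-04  3.e-04 -1.e+00] F [-1.5  1.8  5.1] w 0.0134 q6 -1.39
xyz [0.182, 0.233, -0.626] rot [0.0, -0.001, -0.99]
```

>>> step_arm(xyz=[[0, 0, -0.1], [0, 0, -0.2], [0, 0, -0.3], [0, 0, -0.4], [0.05, 0.1, -0.5], [0.1, 0.2, -0.62], [0.18, 0.23, -0.62], [0.18, 0.23, -0.62], [0.18, 0.23, -0.62], [0.18, 0.23, -0.62]], delta_rot=[[0, 0, 0], [0, 0, 0], [0, 0, 0], [0, 0, -0.1], [0, 0, -0.3], [0, 0, -0.5], [0, 0, -0.7], [0, 0, -0.9], [0, 0, -0.99], [0, 0, -0.99]])

```text
time: 5.0
position: [0.4495, -0.1402, 0.1578]
eef_rot: [-0.0, 0.173, 0.985, 0.0]
ft_force: [0.0, 0.5, -1.3]
width: 0.0132
```

```bash
python3 plan.py 0.44 -0.032 0.16 177.8
```

```text
t 5.00 p [ 0.4495 -0.1402  0.1578] head 160.08 zaxis [-4.e-04  4.e-04 -1.e+00] F [ 0.   0.5 -1.3] w 0.0132 q6 -1.77
xyz [0.183, 0.394, -0.009] rot [0.001, -0.001, -0.591]
```

>>> step_arm(xyz=[[0.1, 0.2, 0], [0.183, 0.394, 0], [0.183, 0.394, 0], [0.183, 0.394, 0], [0.183, 0.394, 0.08], [0.183, 0.394, 0.168], [0.183, 0.394, 0.168], [0.183, 0.394, 0.168], [0.183, 0.394, 0.168]], delta_rot=[[0, 0, -0.2], [0, 0, -0.4], [0, 0, -0.591], [0, 0, -0.591], [0, 0, -0.591], [0, 0, -0.591], [0, 0, -0.591], [0, 0, -0.591], [0, 0, -0.591]])

```text
time: 5.75
position: [0.4409, -0.0331, 0.1168]
eef_rot: [0.0, 0.021, 1.0, 0.0]
ft_force: [-0.3, -0.3, -0.0]
width: 0.013
```

```bash
python3 plan.py 0.442 -0.032 0.1159 177.8; python3 - <<'E'
from h import *
t=cap('top','top3');big(t,'t3',260,160,360,260,6);s=cap('scene','scene3');big(s,'s3',280,160,380,240,7.5)
E
```

```text
t 5.75 p [ 0.4409 -0.0331  0.1168] head 177.65 zaxis [ 4.e-04  1.e-04 -1.e+00] F [-0.3 -0.3 -0. ] w 0.0130 q6 -1.86
xyz [-0.004, 0.005, 0.004] rot [0.0, 0.001, -0.005]
```

View pics/t3.png

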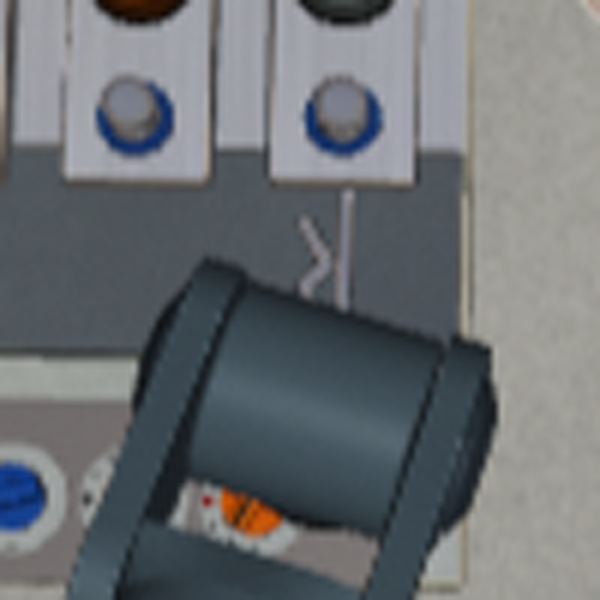

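View pics/s3.png

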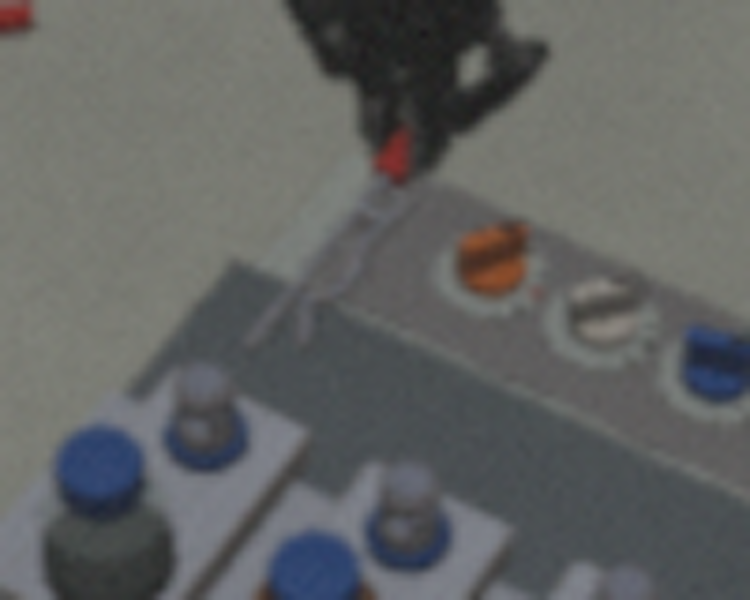

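```bash
cat >> h.py <<'E'
def zp(p,z,o): return ((p[0]+.5)/z-.5+o[0],(p[1]+.5)/z-.5+o[1])
E
python3 - <<'E'
from h import *
t=load('top3');s=load('scene3')
o=(260,160)
print('leg',[onz(t,*zp(p,6,o),.119).round(4) for p in((343,308),(348,190))])
print('post',onz(t,*zp((342,102),6,o),.138),onz(t,*zp((344,119),6,o),.102))
print('blk edges',[onz(t,*zp(p,6,o),.095).round(4) for p in((418,0),(415,183),(272,181),(280,0),(64,178),(75,0),(208,180),(219,0))])
o=(280,160)
print('leg s',[onz(s,*zp(p,7.5,o),.119).round(4) for p in((249,343),(382,190))])
print('post s',onz(s,*zp((204,385),7.5,o),.138),onz(s,*zp((205,434),7.5,o),.102))
e=np.array([np.cos(np.radians(-2.3)),np.sin(np.radians(-2.3))])
E
```

```text
leg [array([ 0.5185, -0.0379,  0.119 ]), array([ 0.5752, -0.0415,  0.119 ])]
post [ 0.61381624 -0.03989964  0.138     ] [ 0.61362112 -0.03984237  0.102     ]
blk edges [array([ 0.674 , -0.0772,  0.095 ]), array([ 0.5825, -0.0735,  0.095 ]), array([ 0.5853, -0.0041,  0.095 ]), array([ 0.6757, -0.0094,  0.095 ]), array([0.5893, 0.0971, 0.095 ]), array([0.6783, 0.0914, 0.095 ]), array([0.5865, 0.027 , 0.095 ]), array([0.6765, 0.0206, 0.095 ])]
leg s [array([ 0.5723, -0.0397,  0.119 ]), array([ 0.4653, -0.0316,  0.119 ])]
post s [ 0.61422481 -0.03699558  0.138     ] [ 0.61369202 -0.0381287   0.102     ]
```

>>> step_arm(xyz=[[0, 0, 0.004], [0, 0, 0.004], [0, 0, 0.004], [0, 0, 0.004]], delta_rot=[[0, 0, -0.047], [0, 0, -0.047], [0, 0, -0.047], [0, 0, -0.047]])

```text
time: 6.18
position: [0.4405, -0.0326, 0.1153]
eef_rot: [0.0, 0.008, 1.0, 0.0]
ft_force: [-0.4, 1.0, -0.8]
width: 0.0133
```

```bash
python3 plan.py 0.442 -0.032 0.1159 177.8; python3 - <<'E'
from h import *
t=load('top3');s=load('scene3')
print(two(t,zp((348,190),6,(260,160)),s,zp((249,343),7.5,(280,160))))
print(two(t,zp((342,102),6,(260,160)),s,zp((204,385),7.5,(280,160))))
t=cap('top','top4');big(t,'t4',290,165,340,220,10);s=cap('scene','scene4');big(s,'s4',290,170,350,225,10)
E
```

```text
t 6.18 p [ 0.4405 -0.0326  0.1153] head 179.13 zaxis [ 1.e-04  2.e-04 -1.e+00] F [-0.4  1.  -0.8] w 0.0133 q6 -1.89
xyz [-0.006, 0.003, -0.002] rot [0.0, 0.0, 0.044]
(array([ 0.57417875, -0.04022461,  0.12095923]), np.float64(0.0028590869198801753))
(array([ 0.6136305 , -0.03879805,  0.13635546]), np.float64(0.0023962542274447384))
```

View pics/t4.png

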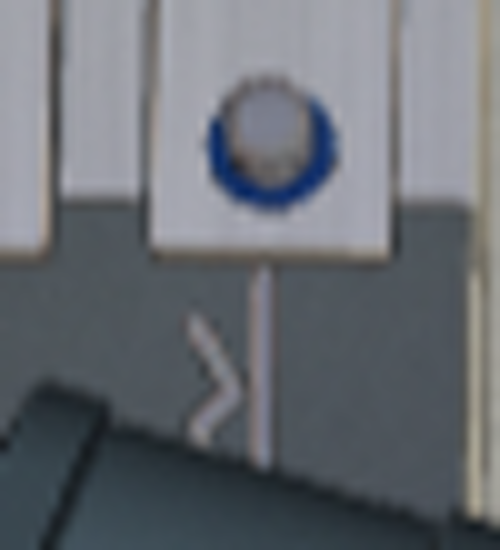

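View pics/s4.png

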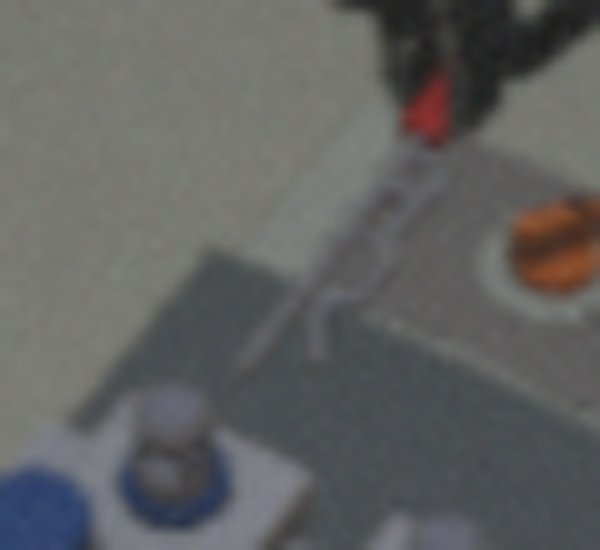

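>>> step_arm(xyz=[[0, 0, -0.002], [0, 0, -0.002], [0, 0, -0.002]], delta_rot=[[0, 0, 0.02], [0, 0, 0.02], [0, 0, 0.02]])

```text
time: 6.53
position: [0.4403, -0.0325, 0.1156]
eef_rot: [-0.0, 0.013, 1.0, 0.0]
ft_force: [-0.5, 0.3, -0.3]
width: 0.0129
```

```bash
python3 plan.py; python3 - <<'E'
from h import *
t=load('top4');s=load('scene4')
print(two(t,zp((262,266),10,(290,165)),s,zp((236,376),10,(290,170))))
print(two(t,zp((268,115),10,(290,165)),s,zp((174,406),10,(290,170))))
print(two(t,zp((271,147),10,(290,165)),s,zp((175,477),10,(290,170))))
E
```

```text
t 6.53 p [ 0.4403 -0.0325  0.1156] head 178.54 zaxis [-3.e-04  4.e-04 -1.e+00] F [-0.5  0.3 -0.3] w 0.0129 q6 -1.88
(array([ 0.57623491, -0.03609676,  0.11585088]), np.float64(8.967579090303181e-05))
(array([ 0.61396856, -0.03805059,  0.14112808]), np.float64(0.0029223670933189233))
(array([ 0.61361118, -0.03843886,  0.10279704]), np.float64(0.001480676438068574))
```

>>> step_arm(xyz=[[-0.04, -0.0005, 0], [-0.08, -0.001, 0], [-0.1, -0.0013, 0], [-0.12, -0.0016, 0], [-0.14, -0.0018, 0], [-0.14, -0.0018, 0], [-0.14, -0.0018, 0]], delta_rot=[[0, 0, 0], [0, 0, 0], [0, 0, 0], [0, 0, 0], [0, 0, 0], [0, 0, 0], [0, 0, 0]])

```text
time: 7.12
position: [0.4755, -0.0339, 0.1156]
eef_rot: [-0.0, 0.013, 1.0, 0.0]
ft_force: [-0.2, -0.4, 0.6]
width: 0.0132
```

```bash
python3 plan.py; python3 - <<'E'
from h import *
t=cap('top','top5');big(t,'t5',290,165,340,220,10);s=cap('scene','scene5');big(s,'s5',290,170,350,225,10)
E
```

```text
t 7.12 p [ 0.4755 -0.0339  0.1156] head 178.54 zaxis [-1.e-04  3.e-04 -1.e+00] F [-0.2 -0.4  0.6] w 0.0132 q6 -1.86
```

View pics/t5.png

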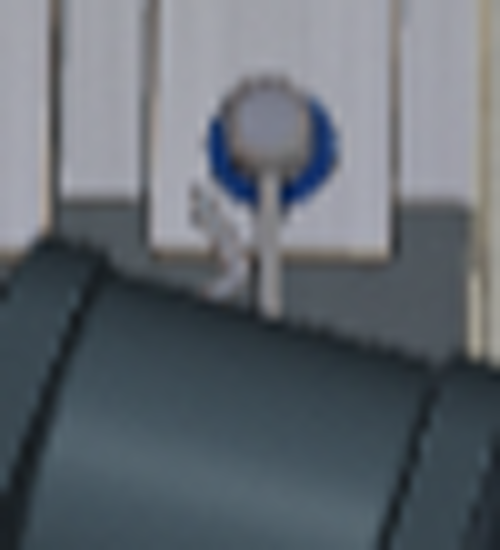

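View pics/s5.png

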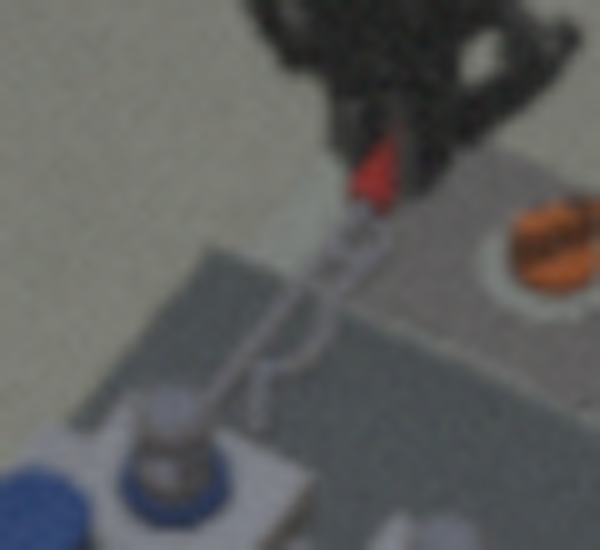

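>>> step_arm(xyz=[[-0.03, -0.0004, 0], [-0.06, -0.0008, 0], [-0.08, -0.001, 0], [-0.1, -0.0013, 0], [-0.1, -0.0013, 0], [-0.1, -0.0013, 0]], delta_rot=[[0, 0, 0], [0, 0, 0], [0, 0, 0], [0, 0, 0], [0, 0, 0], [0, 0, 0]])

```text
time: 7.72
position: [0.5007, -0.0344, 0.1154]
eef_rot: [0.0, 0.012, 1.0, 0.001]
ft_force: [-0.1, 3.5, -0.8]
width: 0.0132
```

```bash
python3 plan.py; python3 - <<'E'
from h import *
t=cap('top','top6');big(t,'t6',290,165,340,220,10);s=cap('scene','scene6');big(s,'s6',290,170,350,225,10)
E
```

```text
t 7.72 p [ 0.5007 -0.0344  0.1154] head 178.58 zaxis [ 1.0e-04  1.2e-03 -1.0e+00] F [-0.1  3.5 -0.8] w 0.0132 q6 -1.84
```

View pics/s6.png

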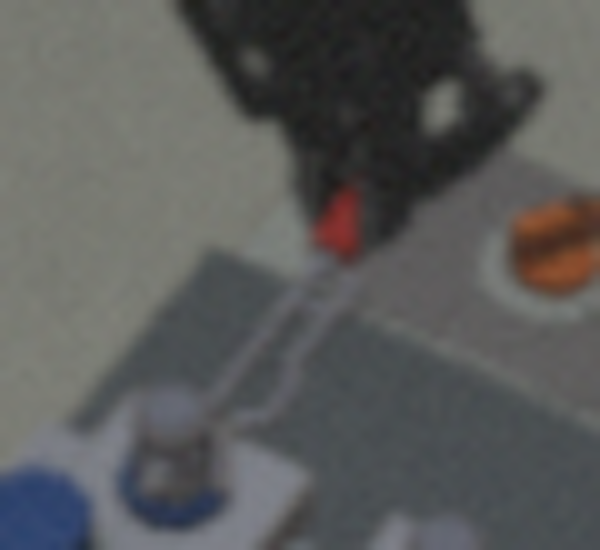

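>>> step_arm(xyz=[[-0.03, -0.0004, 0], [-0.06, -0.0008, 0], [-0.09, -0.0011, 0], [-0.11, -0.0014, 0], [-0.125, -0.0016, 0], [-0.125, -0.0016, 0], [-0.125, -0.0016, 0]], delta_rot=[[0, 0, 0], [0, 0, 0], [0, 0, 0], [0, 0, 0], [0, 0, 0], [0, 0, 0], [0, 0, 0]])

```text
time: 8.4
position: [0.5287, -0.0353, 0.1144]
eef_rot: [-0.004, 0.012, 1.0, 0.001]
ft_force: [-10.5, 3.6, 4.4]
width: 0.0133
```

```bash
python3 plan.py; python3 - <<'E'
from h import *
t=cap('top','top7');big(t,'t7',290,165,340,220,10);s=cap('scene','scene7');big(s,'s7',290,170,350,225,10)
E
```

```text
t 8.40 p [ 0.5287 -0.0353  0.1144] head 178.58 zaxis [-0.0088  0.002  -1.    ] F [-10.5   3.6   4.4] w 0.0133 q6 -1.83
```

View pics/s7.png

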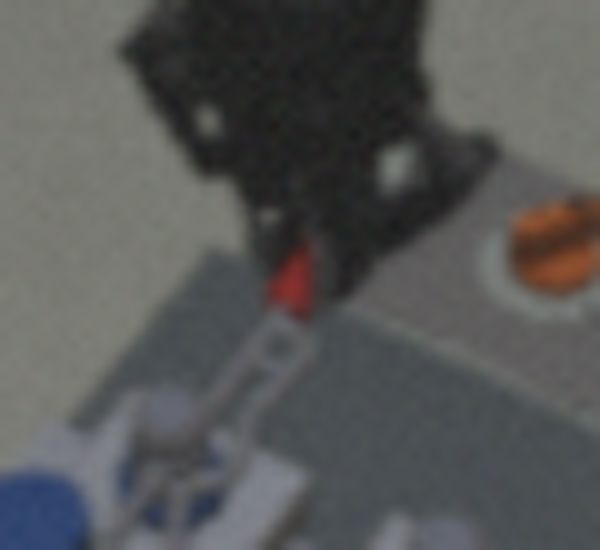

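View pics/t7.png

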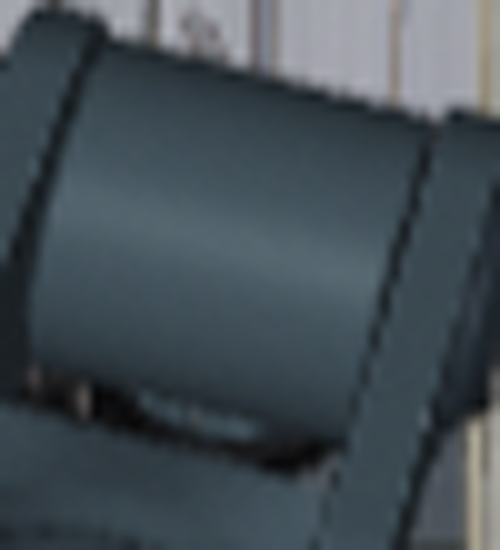

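>>> step_arm(xyz=[[-0.01, 0, 0], [-0.02, 0, 0], [-0.02, 0, 0], [-0.02, 0, 0]], delta_rot=[[0, 0, 0], [0, 0, 0], [0, 0, 0], [0, 0, 0]])

```text
time: 8.83
position: [0.5315, -0.0355, 0.1139]
eef_rot: [-0.007, 0.012, 1.0, 0.001]
ft_force: [-18.1, 3.1, 9.1]
width: 0.0132
```

```bash
python3 plan.py; python3 - <<'E'
from h import *
s=cap('scene','scene8');big(s,'s8',290,190,340,230,14)
E
```

```text
t 8.83 p [ 0.5315 -0.0355  0.1139] head 178.59 zaxis [-0.0148  0.002  -0.9999] F [-18.1   3.1   9.1] w 0.0132 q6 -1.82
```

View pics/s8.png

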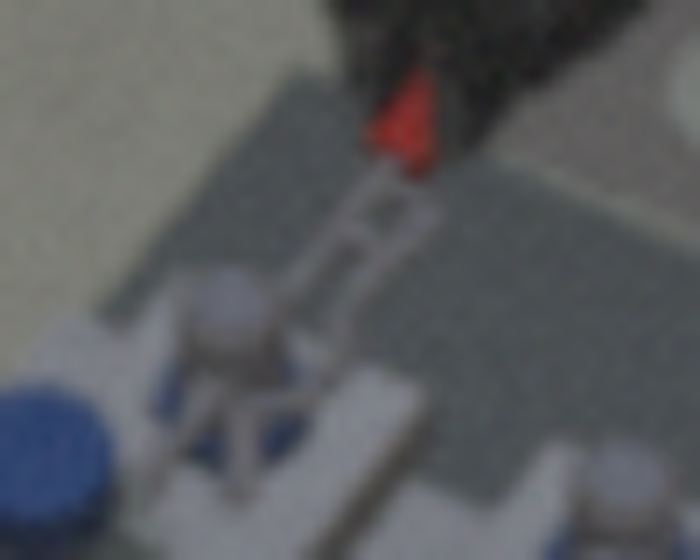

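>>> step_arm(xyz=[[0.012, 0, 0], [0.018, 0, 0], [0.018, 0, 0], [0.018, 0, 0]], delta_rot=[[0, 0, 0], [0, 0, 0], [0, 0, 0], [0, 0, 0]])

```text
time: 9.22
position: [0.5312, -0.0356, 0.1152]
eef_rot: [-0.001, 0.013, 1.0, 0.001]
ft_force: [-3.6, 4.0, 0.6]
width: 0.0131
```

```bash
python3 plan.py
```

```text
t 9.22 p [ 0.5312 -0.0356  0.1152] head 178.55 zaxis [-0.0027  0.0012 -1.    ] F [-3.6  4.   0.6] w 0.0131 q6 -1.83
```

>>> step_arm(xyz=[[0, 0, 0], [0, 0, 0], [0, 0, 0], [0, 0, 0], [0, 0, -0.1], [0, 0, -0.25], [0, 0, -0.4], [0, 0, -0.5], [0, 0, -0.5]], delta_rot=[[0, 0, 0], [0, 0, 0], [0, 0, 0], [0, 0, 0], [0, 0, 0], [0, 0, 0], [0, 0, 0], [0, 0, 0], [0, 0, 0]], claw=0)

```text
time: 9.97
position: [0.5356, -0.0373, 0.248]
eef_rot: [0.006, 0.013, 1.0, -0.002]
ft_force: [0.8, -0.3, 0.4]
width: 0.0428
```

```bash
python3 plan.py 0.47 -0.24 0.23 150
```

```text
t 9.97 p [ 0.5356 -0.0373  0.248 ] head 178.52 zaxis [ 0.0123 -0.0036 -0.9999] F [ 0.8 -0.3  0.4] w 0.0428 q6 -1.83
xyz [0.242, -0.817, 0.072] rot [-0.0, 0.025, 0.951]
```

>>> step_arm(xyz=[[0.06, -0.15, 0], [0.12, -0.3, 0], [0.15, -0.45, 0], [0.2, -0.6, 0], [0.24, -0.75, 0], [0.24, -0.82, 0.07], [0.24, -0.82, 0.07], [0.24, -0.82, 0.07]], delta_rot=[[0, 0, 0.1], [0, 0, 0.3], [0, 0, 0.5], [0, 0, 0.7], [0, 0, 0.9], [0, 0, 0.95], [0, 0, 0.95], [0, 0, 0.95]])

```text
time: 10.63
position: [0.4659, -0.2399, 0.2215]
eef_rot: [-0.002, 0.259, 0.966, 0.001]
ft_force: [-0.8, 1.0, -0.8]
width: 0.0425
```

```bash
python3 plan.py 0.541 -0.296 0.1 120; python3 - <<'E'
from h import *
t=cap('top','top9');big(t,'t9',290,140,340,190,12);s=cap('scene','scene9');big(s,'s9',290,190,340,230,14)
for p,n in tabs(t,1,60): print(p.round(2),n,onz(t,*p,.0085).round(4))
E
```

```text
t 10.63 p [ 0.4659 -0.2399  0.2215] head 149.93 zaxis [-0.0025  0.0023 -1.    ] F [-0.8  1.  -0.8] w 0.0425 q6 -1.74
xyz [-0.374, -0.044, 0.485] rot [-0.0, -0.007, 0.998]
[218.94  51.92] 51 [1.0686 0.2743 0.0085]
[218.71  67.35] 54 [1.0151 0.2745 0.0085]
[291.44  87.56] 178 [0.9397 0.0385 0.0085]
[283.34 155.51] 87 [0.7142 0.0668 0.0085]
[315.64 206.16] 76 [ 0.5499 -0.032   0.0085]
[446.9  221.62] 41 [ 0.4924 -0.4319  0.0085]
[301.93 242.71] 63 [0.4379 0.0121 0.0085]
[412.89 262.77] 23 [ 0.37   -0.3219  0.0085]
```

View pics/t9.png

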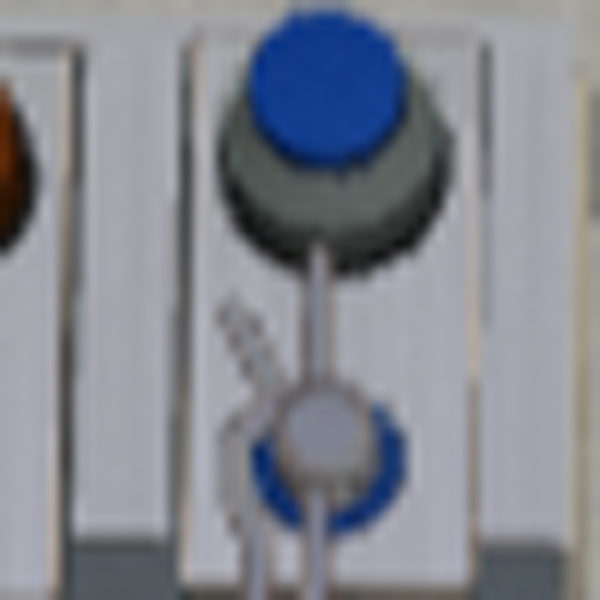

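View pics/top9.png

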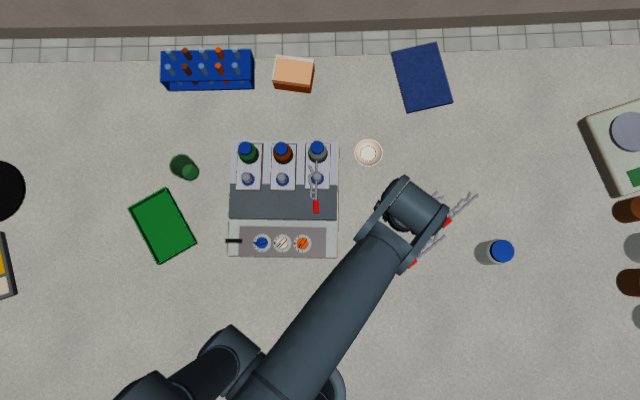

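View pics/s9.png

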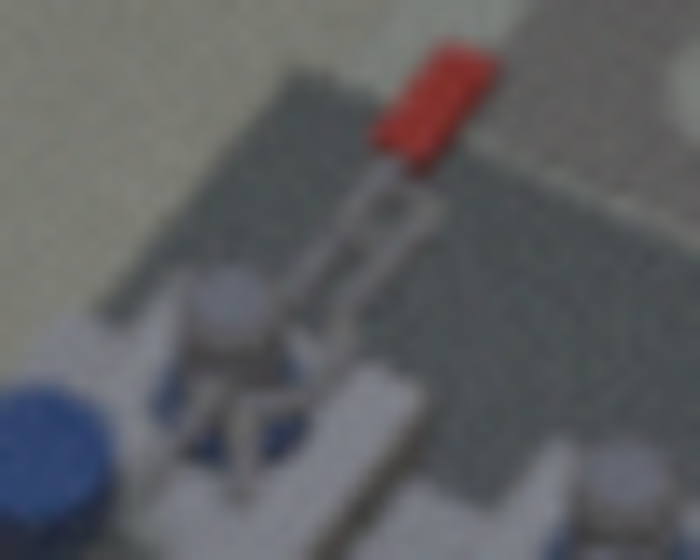

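>>> step_arm(xyz=[[-0.1, -0.02, 0.1], [-0.2, -0.03, 0.2], [-0.3, -0.04, 0.3], [-0.37, -0.04, 0.4], [-0.37, -0.04, 0.48], [-0.37, -0.04, 0.48], [-0.37, -0.04, 0.48]], delta_rot=[[0, 0, 0.2], [0, 0, 0.4], [0, 0, 0.6], [0, 0, 0.8], [0, 0, 1], [0, 0, 1], [0, 0, 1]])

```text
time: 11.32
position: [0.5419, -0.2928, 0.1024]
eef_rot: [-0.001, 0.498, 0.867, 0.0]
ft_force: [0.2, -0.5, 1.0]
width: 0.0429
```

```bash
python3 plan.py 0.541 -0.296 0.004 103.5; python3 - <<'E'
from h import *
t=cap('top','top10');big(t,'t10',370,170,490,270,6);s=cap('scene','scene10');big(s,'s10',220,150,310,210,8)
a=s['pixels']
m=((a[...,0].astype(int)-a[...,1])>35)&(a[...,0]>1.7*a[...,2])
k,l,st,ce=cv2.connectedComponentsWithStats(m.astype(np.uint8))
for i in range(1,k):
    if st[i,4]>5 and 200<ce[i][0]<310: print(st[i],ce[i],onz(s,*ce[i],.0065))
E
```

```text
t 11.32 p [ 0.5419 -0.2928  0.1024] head 120.30 zaxis [-0.002   0.0018 -1.    ] F [ 0.2 -0.5  1. ] w 0.0429 q6 -1.21
xyz [-0.01, -0.009, 0.393] rot [-0.002, -0.005, 0.56]
[276 161   8   3  23] [279.34782609 161.95652174] [ 0.36803025 -0.31673771  0.0065    ]
[236 170   8   3  23] [239.34782609 170.95652174] [ 0.48725286 -0.42855052  0.0065    ]
[255 190   9   5  31] [258.96774194 191.87096774] [ 0.53882597 -0.29661642  0.0065    ]
```

View pics/s10.png

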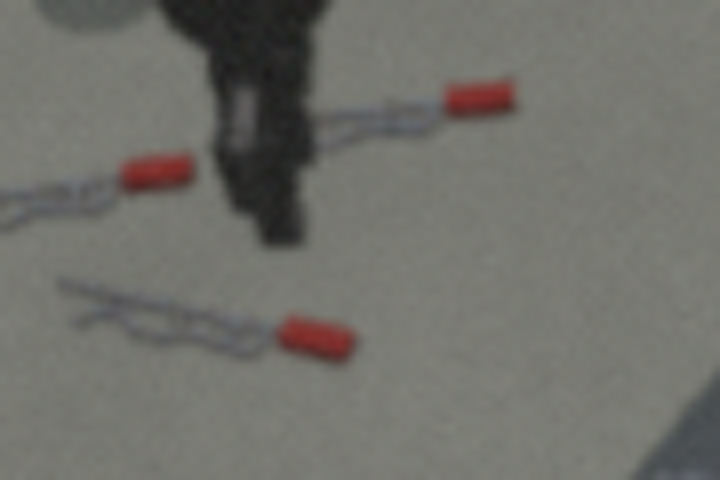

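>>> step_arm(xyz=[[-0.01, -0.009, 0.06], [-0.01, -0.009, 0.15], [-0.01, -0.009, 0.25], [-0.01, -0.009, 0.33], [-0.01, -0.009, 0.37], [-0.01, -0.009, 0.385], [-0.01, -0.009, 0.393], [-0.01, -0.009, 0.393], [-0.01, -0.009, 0.393]], delta_rot=[[0, 0, 0.2], [0, 0, 0.4], [0, 0, 0.56], [0, 0, 0.56], [0, 0, 0.56], [0, 0, 0.56], [0, 0, 0.56], [0, 0, 0.56], [0, 0, 0.56]])

```text
time: 12.17
position: [0.5423, -0.2983, 0.0065]
eef_rot: [0.001, 0.621, 0.784, 0.0]
ft_force: [0.5, 1.0, -0.0]
width: 0.0425
```

```bash
python3 plan.py 0.541 -0.296 0.004 103.5
```

```text
t 12.17 p [ 0.5423 -0.2983  0.0065] head 103.26 zaxis [ 0.002  -0.0015 -1.    ] F [ 0.5  1.  -0. ] w 0.0425 q6 -0.92
xyz [0.01, -0.003, 0.01] rot [0.003, 0.004, -0.008]
```

>>> step_arm(xyz=[[0.008, -0.003, 0.008], [0.008, -0.003, 0.008], [0.008, -0.003, 0.008], [0.008, -0.003, 0.008]], delta_rot=[[0, 0, 0], [0, 0, 0], [0, 0, 0], [0, 0, 0]])

```text
time: 12.5
position: [0.5401, -0.2958, 0.0029]
eef_rot: [-0.0, 0.621, 0.784, 0.0]
ft_force: [0.0, 0.4, 0.2]
width: 0.0428
```

>>> step_arm(xyz=[[0, 0, 0], [0, 0, 0], [0, 0, 0], [0, 0, 0], [0, 0, 0], [0, 0, 0], [0, 0, 0], [0, 0, 0]], delta_rot=[[0, 0, 0], [0, 0, 0], [0, 0, 0], [0, 0, 0], [0, 0, 0], [0, 0, 0], [0, 0, 0], [0, 0, 0]], claw=1, squeeze=80)

```text
time: 13.17
position: [0.5401, -0.2959, 0.0029]
eef_rot: [-0.0, 0.621, 0.784, 0.0]
ft_force: [-1.6, 0.8, 4.4]
width: 0.0131
```

```bash
python3 plan.py 0.46 -0.1 0.2 133.5
```

```text
t 13.17 p [ 0.5401 -0.2959  0.0029] head 103.24 zaxis [-2.e-04  3.e-04 -1.e+00] F [-1.6  0.8  4.4] w 0.0131 q6 -0.92
xyz [0.836, -0.133, -0.788] rot [-0.0, -0.001, -1.009]
```

>>> step_arm(xyz=[[0, 0, -0.12], [0, 0, -0.25], [0, 0, -0.4], [0.1, 0, -0.55], [0.25, 0, -0.7], [0.4, -0.05, -0.79], [0.55, -0.1, -0.79], [0.7, -0.13, -0.79], [0.836, -0.13, -0.79], [0.836, -0.13, -0.79]], delta_rot=[[0, 0, 0], [0, 0, 0], [0, 0, 0], [0, 0, -0.1], [0, 0, -0.3], [0, 0, -0.5], [0, 0, -0.7], [0, 0, -0.9], [0, 0, -1], [0, 0, -1]])

```text
time: 14.0
position: [0.4581, -0.0948, 0.1992]
eef_rot: [-0.001, 0.394, 0.919, 0.001]
ft_force: [-0.2, 0.3, -1.4]
width: 0.0134
```

```bash
python3 plan.py 0.445 0.066 0.1154 163
```

```text
t 14.00 p [ 0.4581 -0.0948  0.1992] head 133.58 zaxis [-0.0019  0.0029 -1.    ] F [-0.2  0.3 -1.4] w 0.0134 q6 -1.21
xyz [0.501, 0.405, 0.337] rot [0.003, -0.006, -0.981]
```

>>> step_arm(xyz=[[0.12, 0.1, 0], [0.25, 0.2, 0], [0.4, 0.3, 0], [0.5, 0.4, 0], [0.5, 0.4, 0], [0.5, 0.4, 0], [0.5, 0.4, 0]], delta_rot=[[0, 0, -0.2], [0, 0, -0.4], [0, 0, -0.6], [0, 0, -0.8], [0, 0, -1], [0, 0, -1], [0, 0, -1]])

```text
time: 14.58
position: [0.4477, 0.0597, 0.1999]
eef_rot: [-0.0, 0.147, 0.989, -0.0]
ft_force: [0.0, 0.2, -0.5]
width: 0.0134
```

```bash
python3 plan.py 0.444 0.068 0.1154 177.9
```

```text
t 14.58 p [0.4477 0.0597 0.1999] head 163.12 zaxis [-8.e-04  1.e-04 -1.e+00] F [ 0.   0.2 -0.5] w 0.0134 q6 -1.40
xyz [0.024, 0.027, 0.338] rot [-0.0, -0.002, -0.493]
```

>>> step_arm(xyz=[[0.022, 0.024, 0], [0.022, 0.024, 0], [0.022, 0.024, 0.1], [0.022, 0.024, 0.2], [0.022, 0.024, 0.3], [0.022, 0.024, 0.338], [0.022, 0.024, 0.338], [0.022, 0.024, 0.338], [0.022, 0.024, 0.338]], delta_rot=[[0, 0, -0.2], [0, 0, -0.4], [0, 0, -0.493], [0, 0, -0.493], [0, 0, -0.493], [0, 0, -0.493], [0, 0, -0.493], [0, 0, -0.493], [0, 0, -0.493]])

```text
time: 15.33
position: [0.4456, 0.0665, 0.1174]
eef_rot: [0.001, 0.018, 1.0, 0.0]
ft_force: [0.4, -0.1, -0.6]
width: 0.0127
```

```bash
python3 plan.py 0.444 0.068 0.1154 177.9; python3 - <<'E'
from h import *
t=cap('top','top11');big(t,'t11',255,165,305,220,10);s=cap('scene','scene11');big(s,'s11',310,180,370,240,10)
E
```

```text
t 15.33 p [0.4456 0.0665 0.1174] head 177.94 zaxis [ 2.4e-03  1.0e-04 -1.0e+00] F [ 0.4 -0.1 -0.6] w 0.0127 q6 -1.64
xyz [0.007, 0.006, 0.008] rot [0.0, 0.005, 0.001]
```

View pics/t11.png

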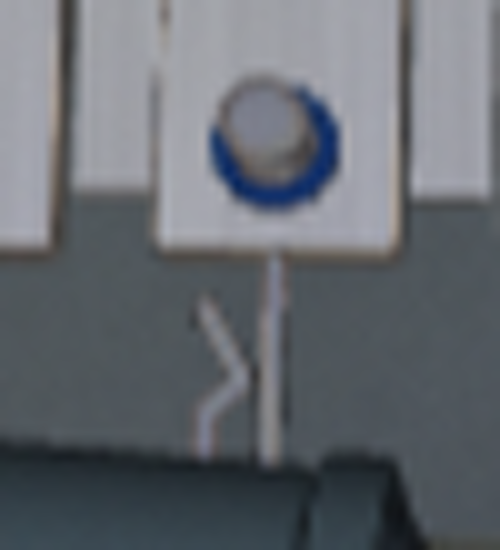

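View pics/s11.png

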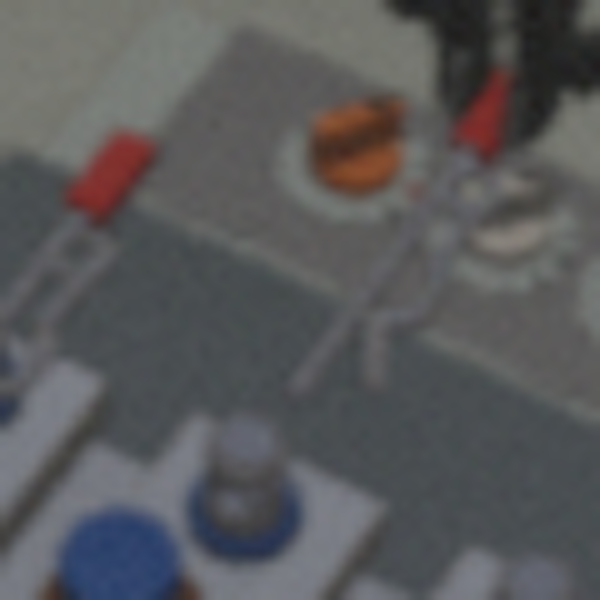

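```bash
python3 plan.py 0.444 0.068 0.1154 177.9; python3 - <<'E'
from h import *
t=load('top11');s=load('scene11');o=(255,165);q=(310,180)
L=[onz(t,*zp(p,10,o),.119) for p in((270,462),(275,252))];print('leg',L)
P=[onz(t,*zp((265,117),10,o),.138),onz(t,*zp((274,147),10,o),.102)];print('post',P)
d=L[1]-L[0];print('head',np.degrees(np.arctan2(d[1],d[0])),'y at post',L[1][1]+d[1]/d[0]*(.6165-L[1][0]))
print('blk',[onz(t,*zp(p,10,o),.095).round(4) for p in((155,245),(165,0),(400,250),(408,0))])
L=[onz(s,*zp(p,10,q),.119) for p in((472,145),(296,390))];print('leg s',L)
P=[onz(s,*zp((246,438),10,q),.138),onz(s,*zp((246,508),10,q),.102)];print('post s',P)
d=L[1]-L[0];print('head',np.degrees(np.arctan2(d[1],d[0])),'y at post',L[1][1]+d[1]/d[0]*(.6165-L[1][0]))
print(two(t,zp((275,252),10,o),s,zp((296,390),10,q)))
E
```

```text
t 15.43 p [0.4456 0.0667 0.1175] head 177.98 zaxis [ 2.9e-03  1.0e-04 -1.0e+00] F [-0.1 -0.7 -0.6] w 0.0129 q6 -1.64
xyz [0.007, 0.005, 0.009] rot [0.0, 0.006, 0.003]
leg [array([0.52137919, 0.0620257 , 0.119     ]), array([0.58211496, 0.06016004, 0.119     ])]
post [array([0.61732773, 0.06071592, 0.138     ]), array([0.61668478, 0.06199053, 0.102     ])]
head -1.7594412019707302 y at post 0.059103812020806216
blk [array([0.5899, 0.0977, 0.095 ]), array([0.6633, 0.0945, 0.095 ]), array([0.5866, 0.0262, 0.095 ]), array([0.6615, 0.0229, 0.095 ])]
leg s [array([0.45847849, 0.06473013, 0.119     ]), array([0.57791698, 0.06074229, 0.119     ])]
post s [array([0.61469561, 0.06183862, 0.138     ]), array([0.61537912, 0.06319221, 0.102     ])]
head -1.9122941670288205 y at post 0.059454072384481124
(array([0.58088288, 0.06083648, 0.12263374]), np.float64(0.0023395428874114286))
```

>>> step_arm(xyz=[[0, 0.009, 0.008], [0, 0.009, 0.008], [0, 0.009, 0.008], [0, 0.009, 0.008]], delta_rot=[[0, 0.003, 0.003], [0, 0.003, 0.003], [0, 0.003, 0.003], [0, 0.003, 0.003]])

```text
time: 15.77
position: [0.4444, 0.0694, 0.114]
eef_rot: [-0.001, 0.018, 1.0, 0.0]
ft_force: [0.0, -0.2, -0.3]
width: 0.0133
```

```bash
python3 plan.py; python3 - <<'E'
from h import *
t=cap('top','top12');big(t,'t12',255,165,305,220,10)
E
```

```text
t 15.77 p [0.4444 0.0694 0.114 ] head 177.95 zaxis [-1.6e-03  4.0e-04 -1.0e+00] F [ 0.  -0.2 -0.3] w 0.0133 q6 -1.63
```

View pics/t12.png

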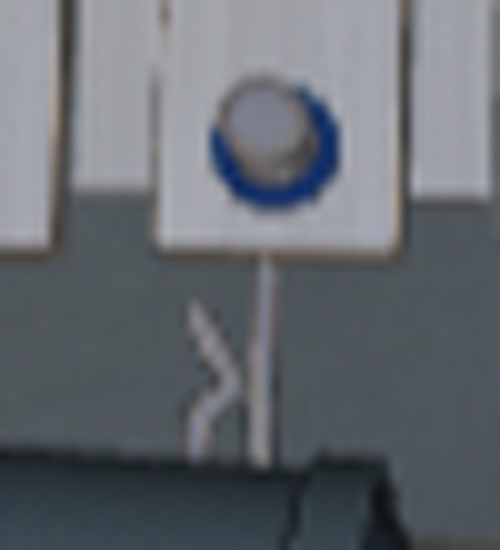

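>>> step_arm(xyz=[[-0.04, -0.001, -0.004], [-0.08, -0.001, -0.004], [-0.1, -0.001, -0.004], [-0.13, -0.001, -0.004], [-0.15, -0.001, -0.004], [-0.15, -0.001, -0.004], [-0.15, -0.001, -0.004]], delta_rot=[[0, 0, 0], [0, 0, 0], [0, 0, 0], [0, 0, 0], [0, 0, 0], [0, 0, 0], [0, 0, 0]])

```text
time: 16.4
position: [0.4823, 0.0677, 0.1149]
eef_rot: [-0.001, 0.018, 1.0, 0.0]
ft_force: [-0.1, 0.4, 0.4]
width: 0.0133
```

```bash
python3 plan.py; python3 - <<'E'
from h import *
t=cap('top','top13');big(t,'t13',255,165,305,220,10);s=cap('scene','scene13');big(s,'s13',310,180,370,240,10)
E
```

```text
t 16.40 p [0.4823 0.0677 0.1149] head 177.94 zaxis [-1.4e-03  4.0e-04 -1.0e+00] F [-0.1  0.4  0.4] w 0.0133 q6 -1.63
```

View pics/t13.png

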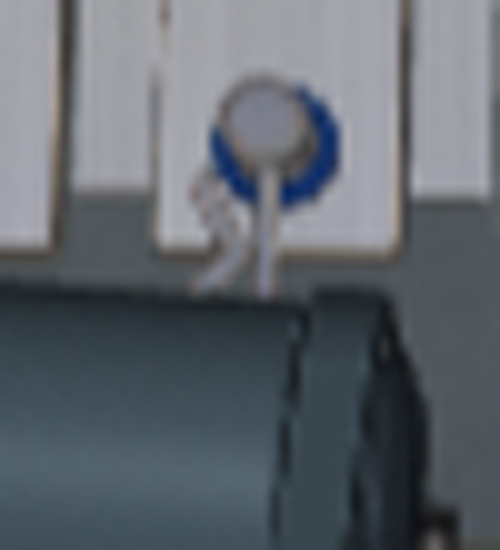

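View pics/s13.png

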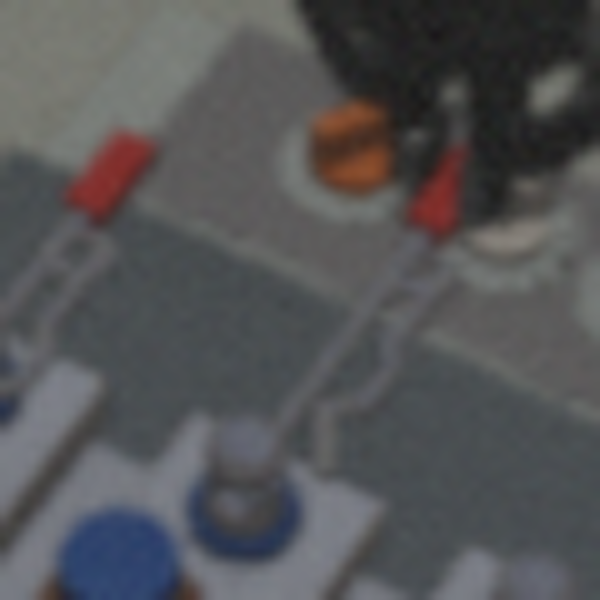

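>>> step_arm(xyz=[[-0.03, 0, 0], [-0.06, 0, 0], [-0.08, 0, 0], [-0.1, 0, 0], [-0.1, 0, 0]], delta_rot=[[0, 0, 0], [0, 0, 0], [0, 0, 0], [0, 0, 0], [0, 0, 0]])

```text
time: 16.92
position: [0.5065, 0.0675, 0.1141]
eef_rot: [-0.003, 0.018, 1.0, 0.001]
ft_force: [-2.9, 3.2, 1.7]
width: 0.0132
```

```bash
python3 plan.py
```

```text
t 16.92 p [0.5065 0.0675 0.1141] head 177.99 zaxis [-0.0051  0.0019 -1.    ] F [-2.9  3.2  1.7] w 0.0132 q6 -1.63
```

Bow starts to ride. Push on.

>>> step_arm(xyz=[[-0.03, 0, 0], [-0.06, 0, 0], [-0.09, 0, 0], [-0.11, 0, 0], [-0.13, 0, 0], [-0.13, 0, 0]], delta_rot=[[0, 0, 0], [0, 0, 0], [0, 0, 0], [0, 0, 0], [0, 0, 0], [0, 0, 0]])

```text
time: 17.42
position: [0.5349, 0.0666, 0.113]
eef_rot: [-0.008, 0.017, 1.0, 0.001]
ft_force: [-17.5, 2.4, 9.6]
width: 0.0132
```

```bash
python3 plan.py
```

```text
t 17.42 p [0.5349 0.0666 0.113 ] head 178.00 zaxis [-0.0165  0.002  -0.9999] F [-17.5   2.4   9.6] w 0.0132 q6 -1.62
```

>>> step_arm(xyz=[[0.01, 0, 0], [0.018, 0, 0], [0.018, 0, 0], [0.018, 0, 0]], delta_rot=[[0, 0, 0], [0, 0, 0], [0, 0, 0], [0, 0, 0]])

```text
time: 17.75
position: [0.5345, 0.0662, 0.1145]
eef_rot: [-0.002, 0.018, 1.0, 0.001]
ft_force: [-2.9, 3.6, 0.0]
width: 0.0131
```

```bash
python3 plan.py;  python3 - <<'E'
from h import *
s=cap('scene','scene14');big(s,'s14',310,180,370,240,10)
E
```

```text
t 17.75 p [0.5345 0.0662 0.1145] head 177.96 zaxis [-0.0031  0.0012 -1.    ] F [-2.9  3.6  0. ] w 0.0131 q6 -1.62
```

View pics/s14.png

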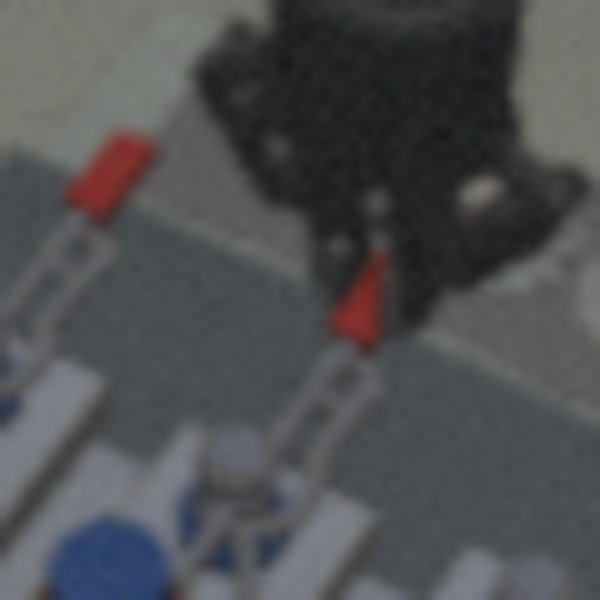

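>>> step_arm(xyz=[[0, 0, 0], [0, 0, 0], [0, 0, 0], [0, 0, 0], [0, 0, -0.1], [0, 0, -0.25], [0, 0, -0.4], [0, 0, -0.5], [0, 0, -0.5]], delta_rot=[[0, 0, 0], [0, 0, 0], [0, 0, 0], [0, 0, 0], [0, 0, 0], [0, 0, 0], [0, 0, 0], [0, 0, 0], [0, 0, 0]], claw=0)

```text
time: 18.55
position: [0.5387, 0.0652, 0.2472]
eef_rot: [0.006, 0.018, 1.0, -0.0]
ft_force: [0.6, -1.2, 0.4]
width: 0.0426
```

```bash
python3 plan.py 0.44 -0.15 0.23 150
```

```text
t 18.55 p [0.5387 0.0652 0.2472] head 177.93 zaxis [ 0.0111 -0.001  -0.9999] F [ 0.6 -1.2  0.4] w 0.0426 q6 -1.62
xyz [0.364, -0.875, 0.065] rot [0.004, 0.021, 0.931]
```

>>> step_arm(xyz=[[0.06, -0.15, 0], [0.12, -0.3, 0], [0.18, -0.45, 0], [0.24, -0.6, 0], [0.3, -0.75, 0], [0.36, -0.87, 0.04], [0.36, -0.87, 0.04], [0.36, -0.87, 0.04]], delta_rot=[[0, 0, 0.1], [0, 0, 0.3], [0, 0, 0.5], [0, 0, 0.7], [0, 0, 0.9], [0, 0, 0.93], [0, 0, 0.93], [0, 0, 0.93]])

```text
time: 19.22
position: [0.4362, -0.1496, 0.2288]
eef_rot: [-0.002, 0.26, 0.966, 0.0]
ft_force: [0.5, 1.0, -0.1]
width: 0.0425
```

```bash
python3 plan.py 0.3705 -0.316 0.1 126.6; python3 - <<'E'
from h import *
t=cap('top','top15');big(t,'t15',225,135,345,225,6);s=cap('scene','scene15');big(s,'s15',200,120,400,270,3.5)
for p,n in tabs(t,1,60): print(p.round(2),n,onz(t,*p,.0085).round(4))
a=s['pixels']
m=((a[...,0].astype(int)-a[...,1])>35)&(a[...,0]>1.7*a[...,2])
k,l,st,ce=cv2.connectedComponentsWithStats(m.astype(np.uint8))
for i in range(1,k):
    if st[i,4]>5 and 200<ce[i][0]<310: print(st[i],ce[i],onz(s,*ce[i],.0065))
E
```

```text
t 19.22 p [ 0.4362 -0.1496  0.2288] head 149.82 zaxis [-0.0031  0.0012 -1.    ] F [ 0.5  1.  -0.1] w 0.0425 q6 -1.62
xyz [-0.109, -0.707, 0.515] rot [-0.002, -0.006, 0.774]
[218.92  51.88] 51 [1.0687 0.2744 0.0085]
[218.71  67.33] 54 [1.0152 0.2745 0.0085]
[291.56  87.55] 180 [0.9397 0.0382 0.0085]
[283.43 153.85] 86 [0.7197 0.0664 0.0085]
[279.87 205.64] 66 [0.5543 0.0788 0.0085]
[315.64 206.16] 76 [ 0.5499 -0.032   0.0085]
[445.82 222.01] 53 [ 0.4913 -0.4285  0.0085]
[301.96 242.69] 62 [0.4379 0.012  0.0085]
[411.03 262.52] 56 [ 0.3709 -0.3163  0.0085]
[276 161   8   3  23] [279.34782609 161.95652174] [ 0.36803025 -0.31673771  0.0065    ]
[236 170   8   3  23] [239.34782609 170.95652174] [ 0.48725286 -0.42855052  0.0065    ]
```

View pics/t15.png

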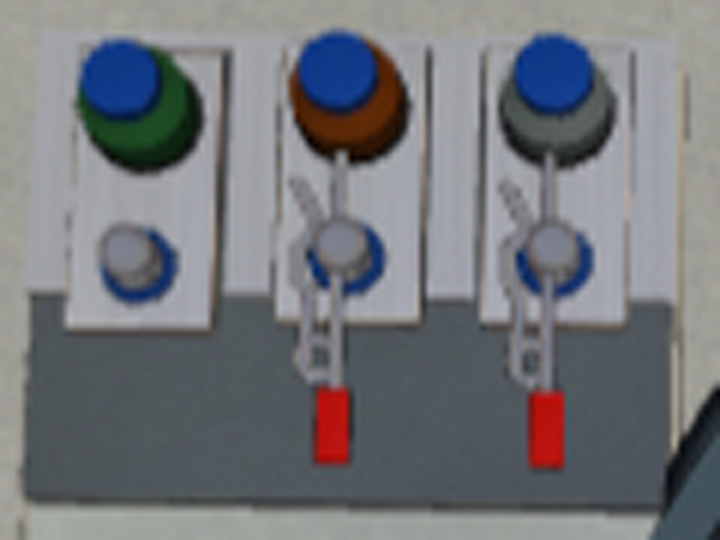

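View pics/s15.png

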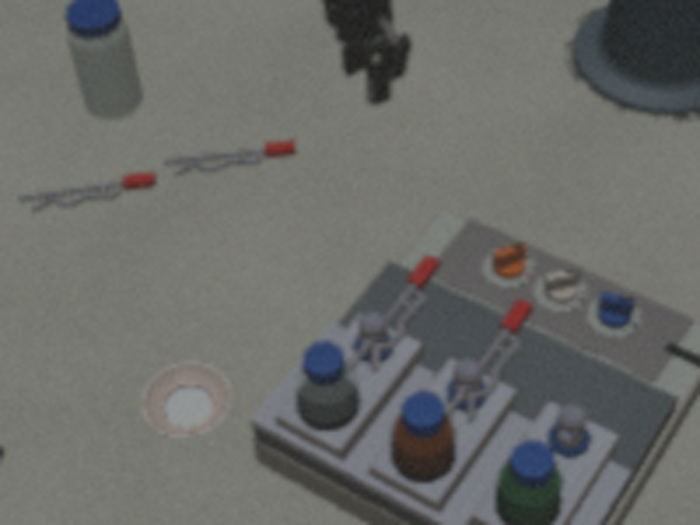

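>>> step_arm(xyz=[[-0.02, -0.15, 0.1], [-0.04, -0.3, 0.2], [-0.06, -0.45, 0.3], [-0.08, -0.6, 0.4], [-0.109, -0.7, 0.515], [-0.109, -0.707, 0.515], [-0.109, -0.707, 0.515]], delta_rot=[[0, 0, 0.2], [0, 0, 0.4], [0, 0, 0.6], [0, 0, 0.774], [0, 0, 0.774], [0, 0, 0.774], [0, 0, 0.774]])

```text
time: 19.9
position: [0.3715, -0.3147, 0.0987]
eef_rot: [-0.003, 0.448, 0.894, 0.001]
ft_force: [0.1, 0.5, 0.3]
width: 0.043
```

```bash
python3 plan.py 0.3705 -0.3165 0.004 126.6
```

```text
t 19.90 p [ 0.3715 -0.3147  0.0987] head 126.77 zaxis [-0.0047  0.0043 -1.    ] F [0.1 0.5 0.3] w 0.0430 q6 -1.58
xyz [-0.006, -0.007, 0.379] rot [-0.002, -0.012, 0.006]
```

>>> step_arm(xyz=[[-0.003, -0.003, 0.08], [-0.003, -0.003, 0.18], [-0.003, -0.003, 0.28], [-0.003, -0.003, 0.34], [-0.003, -0.003, 0.365], [-0.003, -0.003, 0.373], [-0.003, -0.003, 0.373], [-0.003, -0.003, 0.373]], delta_rot=[[0, 0, 0], [0, 0, 0], [0, 0, 0], [0, 0, 0], [0, 0, 0], [0, 0, 0], [0, 0, 0], [0, 0, 0]])

```text
time: 20.57
position: [0.3733, -0.3166, 0.0094]
eef_rot: [0.0, 0.447, 0.894, -0.001]
ft_force: [-0.6, 0.7, -0.1]
width: 0.0425
```

>>> step_arm(xyz=[[0, 0, 0], [0, 0, 0], [0, 0, 0]], delta_rot=[[0, 0, 0], [0, 0, 0], [0, 0, 0]])

```text
time: 20.82
position: [0.3723, -0.3165, 0.0086]
eef_rot: [-0.0, 0.448, 0.894, -0.001]
ft_force: [-0.5, 0.3, -0.1]
width: 0.0429
```

```bash
python3 plan.py 0.3705 -0.3165 0.0035 126.6; python3 - <<'E'
from h import *
s=cap('scene','scene16');big(s,'s16',220,130,310,200,8)
E
```

```text
t 20.82 p [ 0.3723 -0.3165  0.0086] head 126.82 zaxis [-1.e-03 -8.e-04 -1.e+00] F [-0.5  0.3 -0.1] w 0.0429 q6 -1.58
xyz [0.004, -0.006, 0.02] rot [-0.002, 0.0, 0.007]
```

View pics/s16.png

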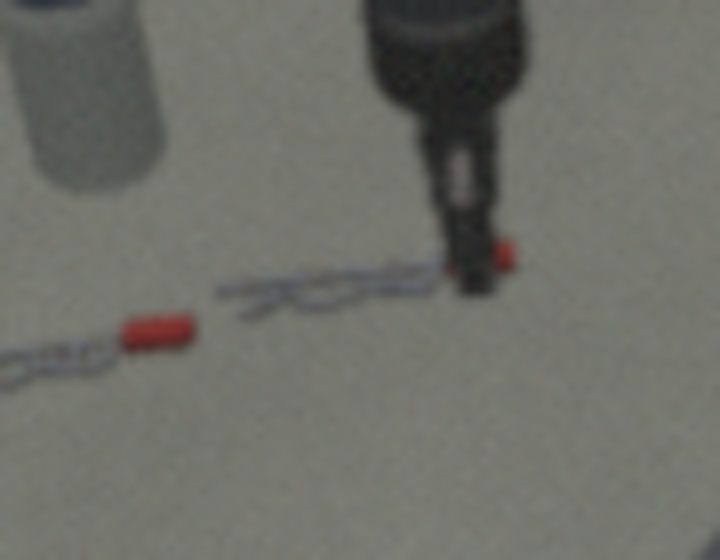

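>>> step_arm(xyz=[[0.012, -0.005, 0.01], [0.012, -0.005, 0.02], [0.012, -0.005, 0.02], [0.012, -0.005, 0.02], [0.012, -0.005, 0.02]], delta_rot=[[0, 0, 0], [0, 0, 0], [0, 0, 0], [0, 0, 0], [0, 0, 0]])

```text
time: 21.28
position: [0.3691, -0.3144, 0.0027]
eef_rot: [-0.001, 0.448, 0.894, -0.0]
ft_force: [0.3, 0.4, -0.1]
width: 0.0425
```

>>> step_arm(xyz=[[0, 0, 0], [0, 0, 0], [0, 0, 0], [0, 0, 0], [0, 0, 0], [0, 0, 0], [0, 0, 0], [0, 0, 0]], delta_rot=[[0, 0, 0], [0, 0, 0], [0, 0, 0], [0, 0, 0], [0, 0, 0], [0, 0, 0], [0, 0, 0], [0, 0, 0]], claw=1, squeeze=80)

```text
time: 21.95
position: [0.3693, -0.3145, 0.0031]
eef_rot: [-0.001, 0.448, 0.894, -0.0]
ft_force: [-2.2, 1.3, 4.9]
width: 0.0135
```

```bash
python3 plan.py 0.45 -0.12 0.2 156.6
```

```text
t 21.95 p [ 0.3693 -0.3145  0.0031] head 126.82 zaxis [-1.8e-03  3.0e-04 -1.0e+00] F [-2.2  1.3  4.9] w 0.0135 q6 -1.58
xyz [0.43, 0.724, -0.788] rot [-0.002, -0.003, -0.993]
```

>>> step_arm(xyz=[[0, 0, -0.15], [0, 0, -0.3], [0, 0, -0.45], [0.05, 0.1, -0.6], [0.1, 0.25, -0.79], [0.2, 0.4, -0.79], [0.3, 0.55, -0.79], [0.4, 0.7, -0.79], [0.43, 0.72, -0.79], [0.43, 0.72, -0.79]], delta_rot=[[0, 0, 0], [0, 0, 0], [0, 0, 0], [0, 0, -0.1], [0, 0, -0.3], [0, 0, -0.5], [0, 0, -0.7], [0, 0, -0.9], [0, 0, -1], [0, 0, -1]])

```text
time: 22.78
position: [0.4499, -0.1153, 0.1999]
eef_rot: [-0.001, 0.197, 0.98, 0.001]
ft_force: [-0.3, -0.5, 0.7]
width: 0.0133
```

```bash
python3 plan.py 0.45 0.06 0.2 177.8
```

```text
t 22.78 p [ 0.4499 -0.1153  0.1999] head 157.30 zaxis [-0.0015  0.0025 -1.    ] F [-0.3 -0.5  0.7] w 0.0133 q6 -1.67
xyz [0.27, 0.647, 0.001] rot [0.004, -0.004, -0.683]
```

>>> step_arm(xyz=[[0.05, 0.15, 0], [0.12, 0.3, 0], [0.2, 0.45, 0], [0.25, 0.6, 0], [0.3, 0.75, 0], [0.4, 0.95, 0], [0.42, 0.99, 0], [0.42, 0.99, 0], [0.42, 0.99, 0]], delta_rot=[[0, 0, -0.1], [0, 0, -0.25], [0, 0, -0.4], [0, 0, -0.6], [0, 0, -0.68], [0, 0, -0.68], [0, 0, -0.68], [0, 0, -0.68], [0, 0, -0.68]])

```text
time: 23.53
position: [0.4497, 0.149, 0.1997]
eef_rot: [-0.001, 0.023, 1.0, -0.0]
ft_force: [0.4, 0.5, -2.1]
width: 0.0136
```

```bash
python3 plan.py 0.447 0.168 0.1156 177.8
```

```text
t 23.53 p [0.4497 0.149  0.1997] head 177.35 zaxis [-0.0028  0.     -1.    ] F [ 0.4  0.5 -2.1] w 0.0136 q6 -1.44
xyz [0.013, 0.075, 0.336] rot [-0.0, -0.005, -0.015]
```

>>> step_arm(xyz=[[0.01, 0.07, 0.05], [0.01, 0.07, 0.15], [0.01, 0.07, 0.25], [0.01, 0.07, 0.31], [0.01, 0.07, 0.336], [0.01, 0.07, 0.336], [0.01, 0.07, 0.336], [0.01, 0.07, 0.336], [0.01, 0.07, 0.336]], delta_rot=[[0, 0, -0.015], [0, 0, -0.015], [0, 0, -0.015], [0, 0, -0.015], [0, 0, -0.015], [0, 0, -0.015], [0, 0, -0.015], [0, 0, -0.015], [0, 0, -0.015]])

```text
time: 24.28
position: [0.4495, 0.1658, 0.1178]
eef_rot: [0.0, 0.021, 1.0, 0.0]
ft_force: [-1.2, 1.0, -1.2]
width: 0.0135
```

```bash
python3 plan.py 0.447 0.168 0.1156 177.8; python3 - <<'E'
from h import *
t=cap('top','top17');big(t,'t17',220,165,270,220,10);s=cap('scene','scene17');big(s,'s17',335,195,395,255,10)
E
```

```text
t 24.28 p [0.4495 0.1658 0.1178] head 177.64 zaxis [ 9.e-04  7.e-04 -1.e+00] F [-1.2  1.  -1.2] w 0.0135 q6 -1.41
xyz [0.01, 0.008, 0.009] rot [0.001, 0.002, -0.005]
```

View pics/t17.png

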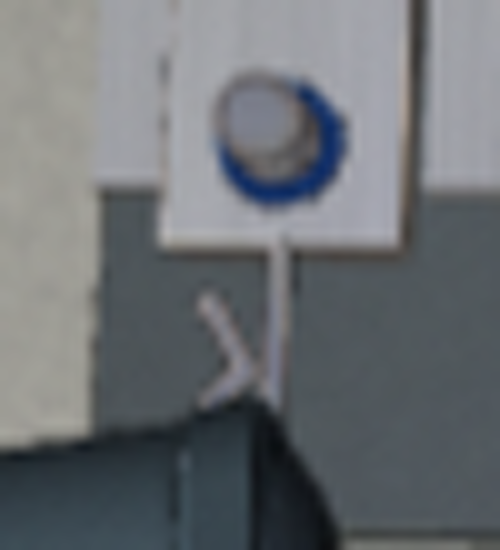

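View pics/s17.png

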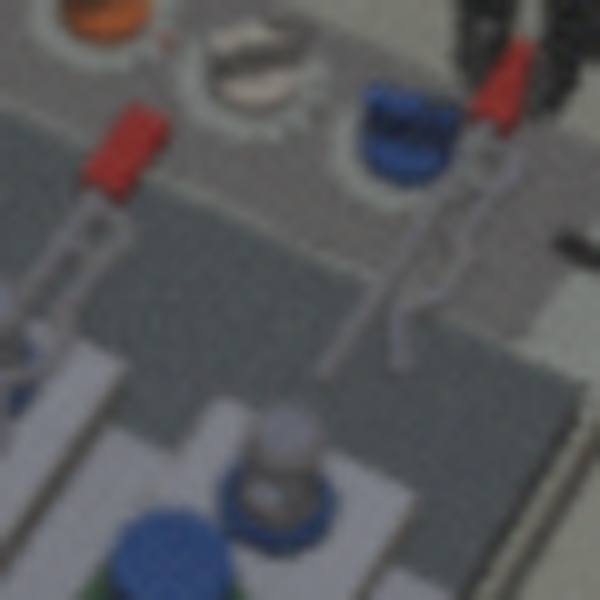

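```bash
python3 plan.py 0.447 0.168 0.1156 177.8; python3 - <<'E'
from h import *
t=load('top17');s=load('scene17');o=(220,165);q=(335,195);X=.6205
L=[onz(t,*zp(p,10,o),.12) for p in((272,404),(280,238))];print('leg',L)
P=[onz(t,*zp((263,112),10,o),.138),onz(t,*zp((281,142),10,o),.102)];print('post',P)
d=L[1]-L[0];print('head',np.degrees(np.arctan2(d[1],d[0])),'y at post',L[1][1]+d[1]/d[0]*(X-L[1][0]))
print('blk',[onz(t,*zp(p,10,o),.095).round(4) for p in((157,242),(170,0),(405,248),(411,0))])
L=[onz(s,*zp(p,10,q),.12) for p in((484,122),(324,377))];print('leg s',L)
P=[onz(s,*zp((287,430),10,q),.138),onz(s,*zp((276,500),10,q),.102)];print('post s',P)
d=L[1]-L[0];print('head',np.degrees(np.arctan2(d[1],d[0])),'y at post',L[1][1]+d[1]/d[0]*(X-L[1][0]))
print(two(t,zp((280,238),10,o),s,zp((324,377),10,q)))
E
```

```text
t 24.38 p [0.4491 0.1659 0.1175] head 177.66 zaxis [ 3.e-04  7.e-04 -1.e+00] F [ 0.1  0.4 -0.6] w 0.0133 q6 -1.41
xyz [0.009, 0.008, 0.008] rot [0.001, 0.001, -0.005]
leg [array([0.54032203, 0.16089064, 0.12      ]), array([0.58843516, 0.15885608, 0.12      ])]
post [array([0.62126257, 0.16052868, 0.138     ]), array([0.62066072, 0.16201497, 0.102     ])]
head -2.421427911794991 y at post 0.15750014776378934
blk [array([0.5933, 0.1994, 0.095 ]), array([0.6659, 0.1962, 0.095 ]), array([0.5897, 0.1269, 0.095 ]), array([0.6641, 0.1252, 0.095 ])]
leg s [array([0.46639618, 0.16342539, 0.12      ]), array([0.58333954, 0.16066845, 0.12      ])]
post s [array([0.61838352, 0.16302701, 0.138     ]), array([0.62014716, 0.16346157, 0.102     ])]
head -1.3504964518433764 y at post 0.15979239765127956
(array([0.58687815, 0.15985164, 0.12397139]), np.float64(0.003745046989709812))
```

>>> step_arm(xyz=[[0, 0.014, 0.005], [0, 0.014, 0.005], [0, 0.014, 0.005], [0, 0.014, 0.005], [0, 0.014, 0.005]], delta_rot=[[0, 0, 0], [0, 0, 0], [0, 0, 0], [0, 0, 0], [0, 0, 0]])

```text
time: 24.8
position: [0.4484, 0.1695, 0.1152]
eef_rot: [-0.001, 0.02, 1.0, 0.0]
ft_force: [0.3, -0.4, -0.5]
width: 0.0131
```

```bash
python3 plan.py; python3 - <<'E'
from h import *
t=cap('top','top18');big(t,'t18',220,165,270,220,10)
E
```

```text
t 24.80 p [0.4484 0.1695 0.1152] head 177.68 zaxis [-1.9e-03  4.0e-04 -1.0e+00] F [ 0.3 -0.4 -0.5] w 0.0131 q6 -1.41
```

View pics/t18.png

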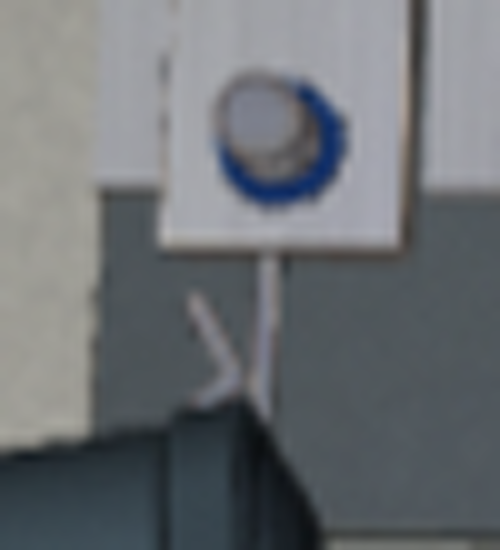

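>>> step_arm(xyz=[[-0.04, 0.002, -0.001], [-0.08, 0.002, -0.001], [-0.1, 0.002, -0.001], [-0.12, 0.002, -0.001], [-0.13, 0.002, -0.001], [-0.13, 0.002, -0.001], [-0.13, 0.002, -0.001]], delta_rot=[[0, 0, 0], [0, 0, 0], [0, 0, 0], [0, 0, 0], [0, 0, 0], [0, 0, 0], [0, 0, 0]])

```text
time: 25.43
position: [0.4812, 0.1686, 0.1153]
eef_rot: [-0.001, 0.02, 1.0, 0.0]
ft_force: [1.5, -0.2, -0.3]
width: 0.0134
```

```bash
python3 plan.py; python3 - <<'E'
from h import *
t=cap('top','top19');big(t,'t19',220,165,270,220,10);s=cap('scene','scene19');big(s,'s19',335,195,395,255,10)
E
```

```text
t 25.43 p [0.4812 0.1686 0.1153] head 177.66 zaxis [-1.7e-03  4.0e-04 -1.0e+00] F [ 1.5 -0.2 -0.3] w 0.0134 q6 -1.42
```

View pics/t19.png

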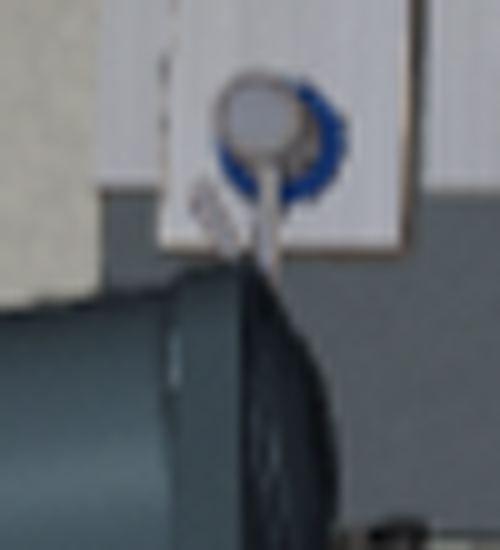

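View pics/s19.png

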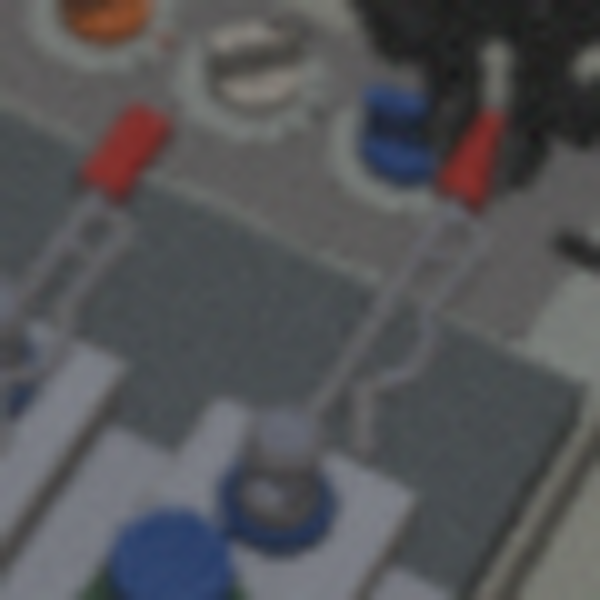

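>>> step_arm(xyz=[[-0.03, 0, 0], [-0.06, 0, 0], [-0.08, 0, 0], [-0.1, 0, 0], [-0.1, 0, 0]], delta_rot=[[0, 0, 0], [0, 0, 0], [0, 0, 0], [0, 0, 0], [0, 0, 0]])

```text
time: 25.95
position: [0.5064, 0.1681, 0.115]
eef_rot: [-0.001, 0.02, 1.0, 0.001]
ft_force: [-0.4, 3.1, 0.5]
width: 0.0136
```

```bash
python3 plan.py
```

```text
t 25.95 p [0.5064 0.1681 0.115 ] head 177.70 zaxis [-0.0026  0.0015 -1.    ] F [-0.4  3.1  0.5] w 0.0136 q6 -1.42
```

>>> step_arm(xyz=[[-0.03, 0, 0], [-0.06, 0, 0], [-0.09, 0, 0], [-0.11, 0, 0], [-0.12, 0, 0], [-0.12, 0, 0]], delta_rot=[[0, 0, 0], [0, 0, 0], [0, 0, 0], [0, 0, 0], [0, 0, 0], [0, 0, 0]])

```text
time: 26.45
position: [0.5332, 0.1672, 0.1141]
eef_rot: [-0.005, 0.02, 1.0, 0.001]
ft_force: [-10.5, 4.9, 3.9]
width: 0.0131
```

```bash
python3 plan.py; python3 - <<'E'
from h import *
s=cap('scene','scene20');big(s,'s20',335,195,395,255,10)
E
```

```text
t 26.45 p [0.5332 0.1672 0.1141] head 177.71 zaxis [-0.0105  0.0014 -0.9999] F [-10.5   4.9   3.9] w 0.0131 q6 -1.43
```

View pics/s20.png

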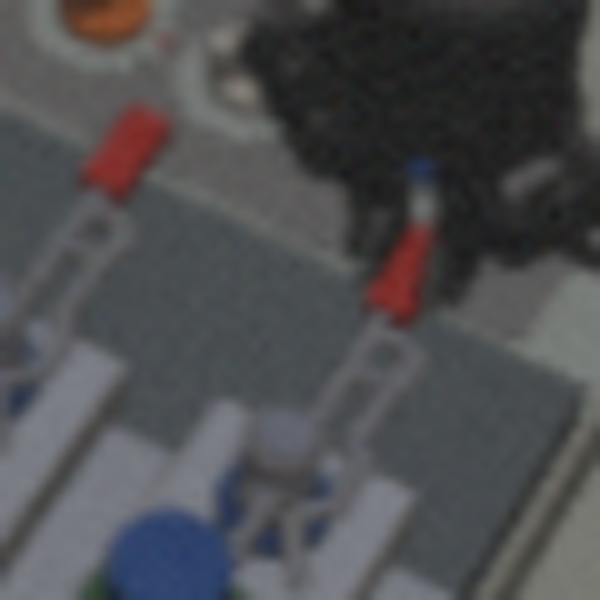

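>>> step_arm(xyz=[[-0.006, 0, 0], [-0.01, 0, 0], [-0.01, 0, 0], [-0.01, 0, 0]], delta_rot=[[0, 0, 0], [0, 0, 0], [0, 0, 0], [0, 0, 0]])

```text
time: 26.83
position: [0.534, 0.1671, 0.1138]
eef_rot: [-0.007, 0.02, 1.0, 0.0]
ft_force: [-15.0, 4.0, 6.5]
width: 0.0132
```

```bash
python3 plan.py
```

```text
t 26.83 p [0.534  0.1671 0.1138] head 177.73 zaxis [-1.390e-02  8.000e-04 -9.999e-01] F [-15.    4.    6.5] w 0.0132 q6 -1.43
```

>>> step_arm(xyz=[[0.01, 0, 0], [0.015, 0, 0], [0.015, 0, 0], [0.015, 0, 0]], delta_rot=[[0, 0, 0], [0, 0, 0], [0, 0, 0], [0, 0, 0]])

```text
time: 27.17
position: [0.5339, 0.1671, 0.1149]
eef_rot: [-0.002, 0.02, 1.0, 0.001]
ft_force: [-4.8, 4.5, 0.6]
width: 0.0133
```

```bash
python3 plan.py; python3 - <<'E'
from h import *
s=cap('scene','scene21');big(s,'s21',335,205,385,255,12)
E
```

```text
t 27.17 p [0.5339 0.1671 0.1149] head 177.70 zaxis [-0.004   0.0014 -1.    ] F [-4.8  4.5  0.6] w 0.0133 q6 -1.43
```

View pics/s21.png

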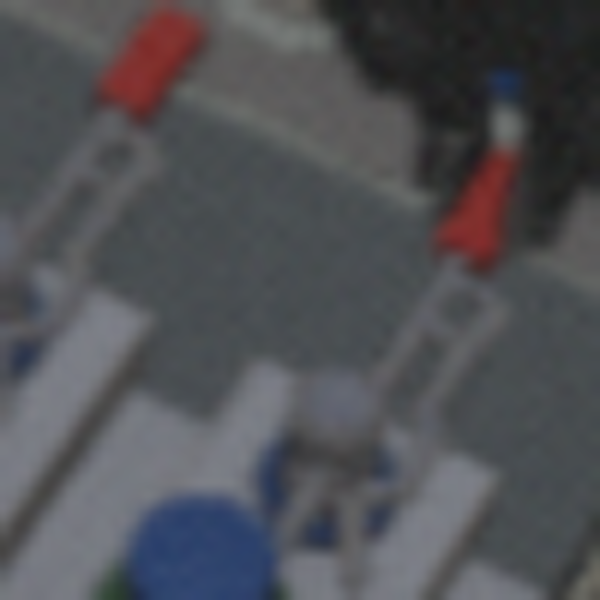

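>>> step_arm(xyz=[[0, 0, 0], [0, 0, 0], [0, 0, 0], [0, 0, 0], [0, 0, -0.1], [0, 0, -0.25], [0, 0, -0.4], [0, 0, -0.5], [0, 0, -0.5]], delta_rot=[[0, 0, 0], [0, 0, 0], [0, 0, 0], [0, 0, 0], [0, 0, 0], [0, 0, 0], [0, 0, 0], [0, 0, 0], [0, 0, 0]], claw=0)

```text
time: 27.97
position: [0.5386, 0.1665, 0.2479]
eef_rot: [0.006, 0.021, 1.0, 0.001]
ft_force: [0.4, -0.3, -0.1]
width: 0.0427
```

```bash
python3 plan.py 0.5 -0.08 0.23 150
```

```text
t 27.97 p [0.5386 0.1665 0.2479] head 177.65 zaxis [ 0.0111  0.0014 -0.9999] F [ 0.4 -0.3 -0.1] w 0.0427 q6 -1.43
xyz [0.115, -0.992, 0.068] rot [0.009, 0.02, 0.922]
```

>>> step_arm(xyz=[[0.03, -0.15, 0], [0.05, -0.3, 0], [0.08, -0.45, 0], [0.1, -0.6, 0], [0.1, -0.75, 0], [0.11, -0.9, 0.04], [0.11, -0.99, 0.04], [0.11, -0.99, 0.04]], delta_rot=[[0, 0, 0.1], [0, 0, 0.3], [0, 0, 0.5], [0, 0, 0.7], [0, 0, 0.9], [0, 0, 0.92], [0, 0, 0.92], [0, 0, 0.92]])

```text
time: 28.63
position: [0.4965, -0.0835, 0.2291]
eef_rot: [-0.002, 0.261, 0.965, -0.001]
ft_force: [-0.0, -0.5, 0.6]
width: 0.0429
```

```bash
python3 plan.py 0.5 -0.3 0.23 129; python3 - <<'E'
from h import *
t=cap('top','top22');big(t,'t22',225,135,345,225,6);s=cap('scene','scene22');big(s,'s22',270,180,390,270,6)
for p,n in tabs(t,1,60): print(p.round(2),n,onz(t,*p,.0085).round(4))
E
```

```text
t 28.63 p [ 0.4965 -0.0835  0.2291] head 149.75 zaxis [-3.4e-03 -4.0e-04 -1.0e+00] F [-0.  -0.5  0.6] w 0.0429 q6 -1.43
xyz [-0.448, -0.741, -0.003] rot [-0.005, -0.004, 0.692]
[218.94  51.88] 50 [1.0687 0.2743 0.0085]
[218.71  67.21] 54 [1.0156 0.2745 0.0085]
[291.43  87.57] 177 [0.9397 0.0386 0.0085]
[283.51 153.89] 84 [0.7195 0.0662 0.0085]
[244.32 206.38] 71 [0.5546 0.1891 0.0085]
[279.89 205.63] 65 [0.5543 0.0788 0.0085]
[315.44 209.49] 37 [ 0.5395 -0.0312  0.0085]
[445.77 222.02] 54 [ 0.4912 -0.4284  0.0085]
```

View pics/t22.png

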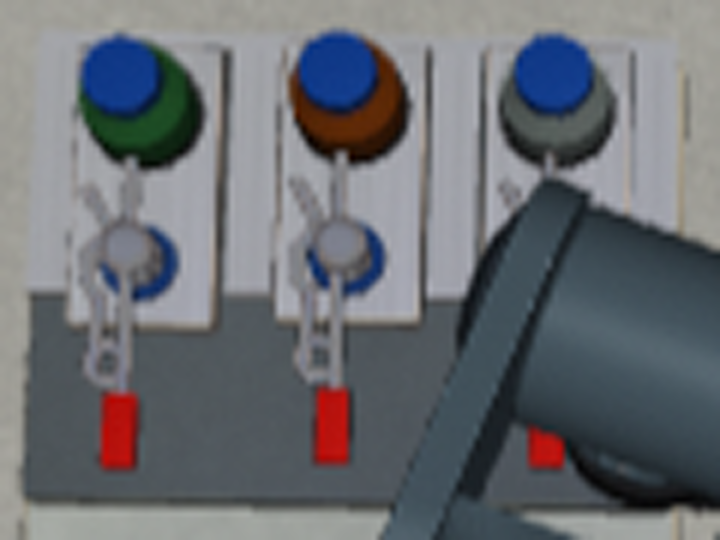

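View pics/s22.png

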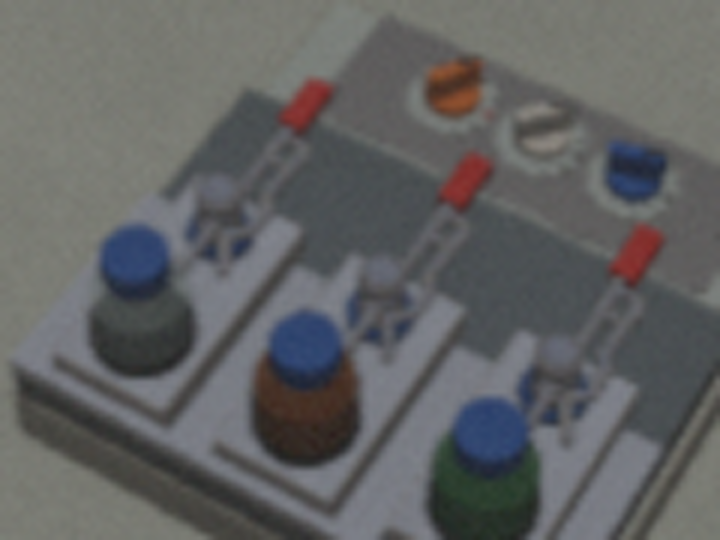

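>>> step_arm(xyz=[[-0.1, -0.15, 0], [-0.2, -0.3, 0], [-0.3, -0.45, 0], [-0.4, -0.6, 0], [-0.45, -0.74, 0], [-0.45, -0.74, 0], [-0.45, -0.74, 0]], delta_rot=[[0, 0, 0.1], [0, 0, 0.3], [0, 0, 0.5], [0, 0, 0.69], [0, 0, 0.69], [0, 0, 0.69], [0, 0, 0.69]])

```text
time: 29.32
position: [0.5026, -0.2975, 0.2297]
eef_rot: [-0.001, 0.428, 0.904, -0.0]
ft_force: [0.3, -0.2, 0.2]
width: 0.0425
```

```bash
python3 plan.py 0.4895 -0.428 0.1 129; python3 - <<'E'
from h import *
t=load('top22');a=t['pixels'].astype(int)
m=((a[...,1]>1.6*a[...,0])&(a[...,1]>1.6*a[...,2])&(a[...,1]>40)).astype(np.uint8)
cs,_=cv2.findContours(m,cv2.RETR_EXTERNAL,cv2.CHAIN_APPROX_NONE)
for c in cs:
    if cv2.contourArea(c)>800:
        r=cv2.minAreaRect(c);b=cv2.boxPoints(r);print(r)
        W=[onz(t,*p,.028).round(4) for p in b];print(W,np.mean(W,0))
        for i in range(4):
            d=W[(i+1)%4]-W[i];print(np.linalg.norm(d),np.degrees(np.arctan2(d[1],d[0])))
# clip tab seat check: seat positions
E
```

```text
t 29.32 p [ 0.5026 -0.2975  0.2297] head 129.26 zaxis [-2.1e-03  7.0e-04 -1.0e+00] F [ 0.3 -0.2  0.2] w 0.0425 q6 -1.41
xyz [-0.372, -0.37, 0.519] rot [-0.002, -0.004, 0.009]
((161.67137145996094, 225.4402313232422), (65.93010711669922, 44.707733154296875), 62.02052688598633)
[array([0.5588, 0.5445, 0.028 ]), array([0.6213, 0.4268, 0.028 ]), array([0.4399, 0.3275, 0.028 ]), array([0.3802, 0.4436, 0.028 ])] [0.50005 0.4356  0.028  ]
0.1332649241173385 -62.03120427559753
0.20680050773632058 -151.3033048557348
0.13054999042512413 117.21276620905921
0.2051311044186132 29.464259635850432
```

>>> step_arm(xyz=[[-0.1, -0.1, 0.1], [-0.2, -0.2, 0.2], [-0.3, -0.3, 0.3], [-0.37, -0.37, 0.4], [-0.37, -0.37, 0.5], [-0.37, -0.37, 0.519], [-0.37, -0.37, 0.519], [-0.37, -0.37, 0.519]], delta_rot=[[0, 0, 0], [0, 0, 0], [0, 0, 0], [0, 0, 0], [0, 0, 0], [0, 0, 0], [0, 0, 0], [0, 0, 0]])

```text
time: 29.98
position: [0.4907, -0.4247, 0.1013]
eef_rot: [-0.001, 0.426, 0.905, -0.0]
ft_force: [0.3, -0.8, -0.0]
width: 0.0428
```

```bash
python3 plan.py 0.4895 -0.428 0.004 129; python3 - <<'E'
from h import *
s=cap('scene','scene23');big(s,'s23',190,120,280,200,8)
E
```

```text
t 29.98 p [ 0.4907 -0.4247  0.1013] head 129.51 zaxis [-1.3e-03  2.0e-04 -1.0e+00] F [ 0.3 -0.8 -0. ] w 0.0428 q6 -1.58
xyz [-0.008, -0.012, 0.389] rot [-0.002, -0.002, 0.017]
```

View pics/s23.png

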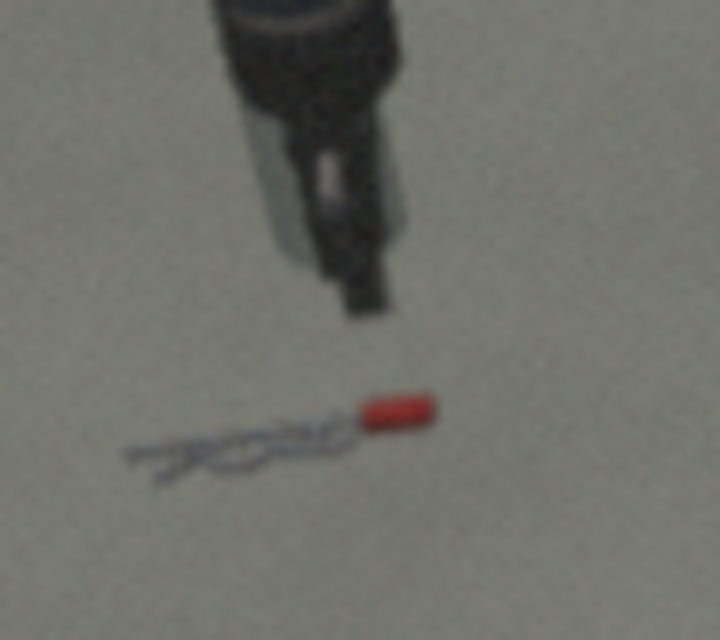

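>>> step_arm(xyz=[[-0.006, -0.01, 0.08], [-0.006, -0.01, 0.18], [-0.006, -0.01, 0.28], [-0.006, -0.01, 0.34], [-0.006, -0.01, 0.37], [-0.006, -0.01, 0.385], [-0.006, -0.01, 0.389], [-0.006, -0.01, 0.389], [-0.006, -0.01, 0.389], [-0.006, -0.01, 0.389]], delta_rot=[[0, 0, 0.01], [0, 0, 0.01], [0, 0, 0.01], [0, 0, 0.01], [0, 0, 0.01], [0, 0, 0.01], [0, 0, 0.01], [0, 0, 0.01], [0, 0, 0.01], [0, 0, 0.01]])

```text
time: 30.87
position: [0.4889, -0.4298, 0.0044]
eef_rot: [0.0, 0.43, 0.903, -0.001]
ft_force: [0.9, -0.2, -0.2]
width: 0.0426
```

```bash
python3 plan.py 0.4895 -0.428 0.0035 129
```

```text
t 30.87 p [ 0.4889 -0.4298  0.0044] head 129.07 zaxis [-5.0e-04 -1.3e-03 -1.0e+00] F [ 0.9 -0.2 -0.2] w 0.0426 q6 -1.58
xyz [0.004, 0.006, 0.004] rot [-0.002, 0.001, 0.002]
```

>>> step_arm(xyz=[[0, 0.005, 0.003], [0, 0.005, 0.003], [0, 0.005, 0.003], [0, 0.005, 0.003], [0, 0.005, 0.003], [0, 0.005, 0.003], [0, 0.005, 0.003], [0, 0.005, 0.003], [0, 0.005, 0.003]], delta_rot=[[0, 0, 0], [0, 0, 0], [0, 0, 0], [0, 0, 0], [0, 0, 0], [0, 0, 0], [0, 0, 0], [0, 0, 0], [0, 0, 0]], claw=1, squeeze=80)

```text
time: 31.62
position: [0.4894, -0.4284, 0.0029]
eef_rot: [-0.001, 0.43, 0.903, -0.0]
ft_force: [-1.4, 0.9, 5.6]
width: 0.0133
```

```bash
python3 plan.py 0.5 -0.25 0.23 149
```

```text
t 31.62 p [ 0.4894 -0.4284  0.0029] head 129.07 zaxis [-1.7e-03  3.0e-04 -1.0e+00] F [-1.4  0.9  5.6] w 0.0133 q6 -1.57
xyz [0.529, 0.482, -0.908] rot [-0.002, -0.003, -0.664]
```

>>> step_arm(xyz=[[0, 0, -0.15], [0, 0, -0.3], [0, 0, -0.45], [0, 0, -0.6], [0.1, 0.1, -0.75], [0.2, 0.2, -0.9], [0.3, 0.3, -0.95], [0.4, 0.4, -0.95], [0.53, 0.48, -0.95], [0.53, 0.48, -0.95]], delta_rot=[[0, 0, 0], [0, 0, 0], [0, 0, 0], [0, 0, -0.1], [0, 0, -0.3], [0, 0, -0.5], [0, 0, -0.7], [0, 0, -0.9], [0, 0, -1], [0, 0, -1]])

```text
time: 32.45
position: [0.499, -0.2443, 0.2398]
eef_rot: [-0.001, 0.178, 0.984, 0.001]
ft_force: [0.3, 0.3, -1.0]
width: 0.0131
```

```bash
python3 plan.py 0.46 0 0.24 180;python3 - <<'E'
from h import *
s=cap('scene','scene24');big(s,'s24',200,100,420,280,3.5)
E
```

```text
t 32.45 p [ 0.499  -0.2443  0.2398] head 159.45 zaxis [-0.0021  0.0026 -1.    ] F [ 0.3  0.3 -1. ] w 0.0131 q6 -1.87
xyz [0.489, 0.86, 0.002] rot [0.004, -0.005, -0.685]
```

View pics/s24.png

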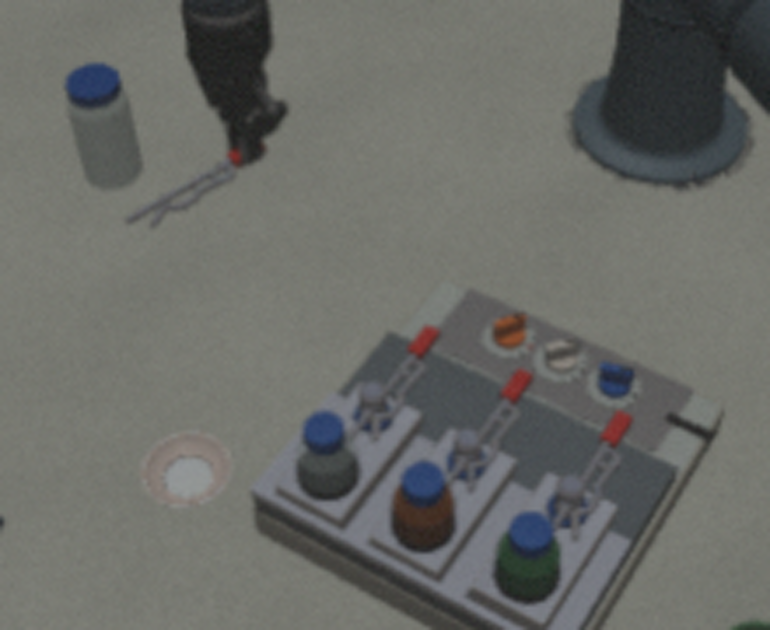

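>>> step_arm(xyz=[[0.06, 0.12, 0], [0.15, 0.27, 0], [0.25, 0.42, 0], [0.34, 0.6, 0], [0.43, 0.75, 0], [0.48, 0.86, 0], [0.48, 0.86, 0], [0.48, 0.86, 0]], delta_rot=[[0, 0, -0.1], [0, 0, -0.25], [0, 0, -0.4], [0, 0, -0.55], [0, 0, -0.68], [0, 0, -0.68], [0, 0, -0.68], [0, 0, -0.68]])

```text
time: 33.17
position: [0.4639, -0.005, 0.2396]
eef_rot: [-0.001, 0.003, 1.0, 0.0]
ft_force: [-0.1, -0.1, -0.8]
width: 0.0134
```

```bash
python3 plan.py 0.45 0.24 0.24 205
```

```text
t 33.17 p [ 0.4639 -0.005   0.2396] head 179.63 zaxis [-2.1e-03  1.0e-04 -1.0e+00] F [-0.1 -0.1 -0.8] w 0.0134 q6 -1.82
xyz [0.062, 0.98, -0.001] rot [0.001, -0.004, -0.846]
```

>>> step_arm(xyz=[[0, 0.12, 0], [0.02, 0.27, 0], [0.03, 0.42, 0], [0.04, 0.6, 0], [0.05, 0.75, 0], [0.06, 0.9, 0], [0.06, 0.98, 0], [0.06, 0.98, 0], [0.06, 0.98, 0]], delta_rot=[[0, 0, -0.1], [0, 0, -0.25], [0, 0, -0.4], [0, 0, -0.55], [0, 0, -0.7], [0, 0, -0.85], [0, 0, -0.85], [0, 0, -0.85], [0, 0, -0.85]])

```text
time: 33.92
position: [0.4524, 0.2382, 0.2396]
eef_rot: [-0.001, -0.216, 0.976, -0.0]
ft_force: [-0.8, 0.5, -1.6]
width: 0.0132
```

```bash
python3 plan.py 0.449 0.407 0.1 209.5
```

```text
t 33.92 p [0.4524 0.2382 0.2396] head -155.06 zaxis [-2.4e-03 -6.0e-04 -1.0e+00] F [-0.8  0.5 -1.6] w 0.0132 q6 -1.74
xyz [-0.274, 0.618, 0.558] rot [0.001, -0.005, -0.152]
```

>>> step_arm(xyz=[[-0.05, 0.12, 0], [-0.12, 0.27, 0], [-0.19, 0.42, 0], [-0.26, 0.58, 0.1], [-0.274, 0.618, 0.25], [-0.274, 0.618, 0.4], [-0.274, 0.618, 0.556], [-0.274, 0.618, 0.556], [-0.274, 0.618, 0.556], [-0.274, 0.618, 0.556]], delta_rot=[[0, 0, -0.15], [0, 0, -0.15], [0, 0, -0.15], [0, 0, -0.15], [0, 0, -0.15], [0, 0, -0.15], [0, 0, -0.15], [0, 0, -0.15], [0, 0, -0.15], [0, 0, -0.15]])

```text
time: 34.75
position: [0.4504, 0.4075, 0.1036]
eef_rot: [0.001, -0.253, 0.967, 0.001]
ft_force: [0.2, 0.7, 0.5]
width: 0.0131
```

```bash
python3 plan.py 0.449 0.407 0.008 209.5; python3 - <<'E'
from h import *
s=cap('scene','scene25');big(s,'s25',400,180,500,310,5);t=cap('top','top25');big(t,'t25',110,140,230,280,4.5)
E
```

```text
t 34.75 p [0.4504 0.4075 0.1036] head -150.66 zaxis [ 0.0011  0.002  -1.    ] F [0.2 0.7 0.5] w 0.0131 q6 -1.53
xyz [0.007, 0.001, 0.383] rot [0.002, 0.004, -0.005]
```

View pics/s25.png

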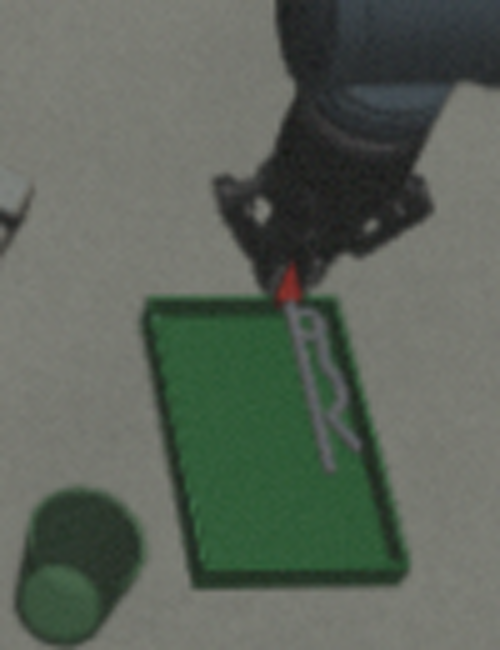

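View pics/t25.png

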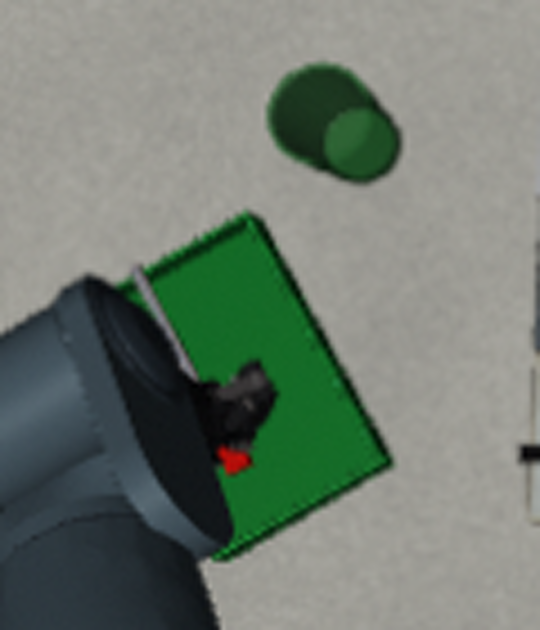

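>>> step_arm(xyz=[[0.005, 0, 0.1], [0.005, 0, 0.2], [0.005, 0, 0.28], [0.005, 0, 0.34], [0.005, 0, 0.365], [0.005, 0, 0.375], [0.005, 0, 0.375], [0.005, 0, 0.375], [0.005, 0, 0.375]], delta_rot=[[0, 0, 0], [0, 0, 0], [0, 0, 0], [0, 0, 0], [0, 0, 0], [0, 0, 0], [0, 0, 0], [0, 0, 0], [0, 0, 0]])

```text
time: 35.6
position: [0.4479, 0.4081, 0.0093]
eef_rot: [0.001, -0.254, 0.967, 0.001]
ft_force: [-0.2, -0.3, -0.4]
width: 0.0134
```

```bash
python3 plan.py 0.449 0.407 0.008 209.5; python3 - <<'E'
from h import *
s=cap('scene','scene26');big(s,'s26',400,180,500,310,5)
E
```

```text
t 35.60 p [0.4479 0.4081 0.0093] head -150.53 zaxis [ 7.0e-04  2.1e-03 -1.0e+00] F [-0.2 -0.3 -0.4] w 0.0134 q6 -1.53
xyz [-0.002, -0.006, 0.005] rot [0.003, 0.003, -0.001]
```

View pics/s26.png

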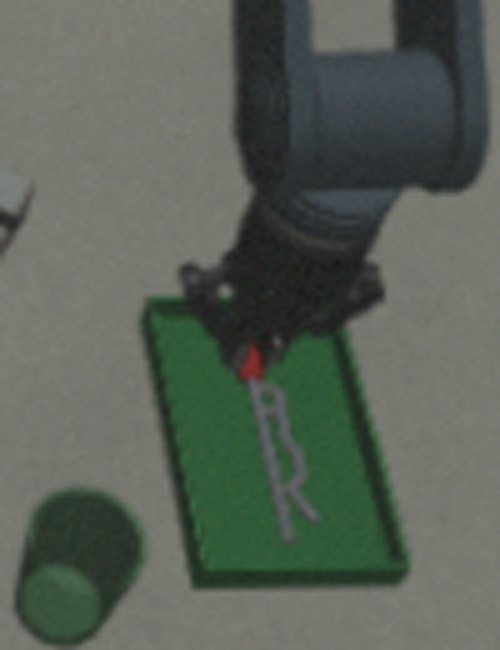

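Well inside. Release and rise.

>>> step_arm(xyz=[[0, 0, 0], [0, 0, 0], [0, 0, 0], [0, 0, 0], [0, 0, -0.06], [0, 0, -0.2], [0, 0, -0.35], [0, 0, -0.5], [0, 0, -0.65], [0, 0, -0.8]], delta_rot=[[0, 0, 0], [0, 0, 0], [0, 0, 0], [0, 0, 0], [0, 0, 0], [0, 0, 0], [0, 0, 0], [0, 0, 0], [0, 0, 0], [0, 0, 0]], claw=0)

```text
time: 36.48
position: [0.4468, 0.4071, 0.2094]
eef_rot: [-0.001, -0.254, 0.967, 0.0]
ft_force: [0.9, -0.1, 0.7]
width: 0.0429
```

```bash
python3 plan.py 0.44 0.2 0.2 180; python3 - <<'E'
from h import *
s=cap('scene','scene27');big(s,'s27',400,180,500,310,5)
t=cap('top','top27');big(t,'t27',240,215,345,265,7.5);big(s,'s27k',320,175,400,225,9)
E
```

```text
t 36.48 p [0.4468 0.4071 0.2094] head -150.53 zaxis [-1.9e-03  4.0e-04 -1.0e+00] F [ 0.9 -0.1  0.7] w 0.0429 q6 -1.53
xyz [0.431, -0.708, 0.037] rot [0.002, -0.003, 0.982]
```

View pics/s27.png

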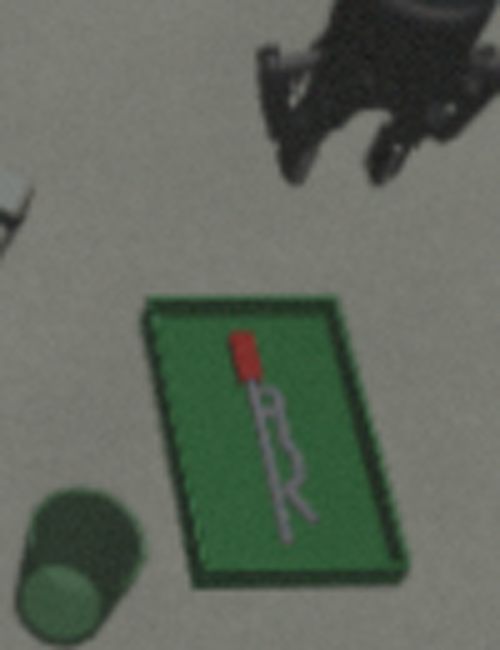

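View pics/t27.png

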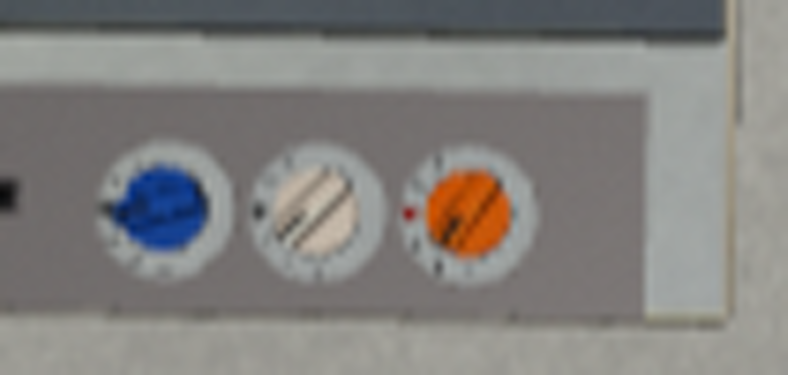

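View pics/s27k.png

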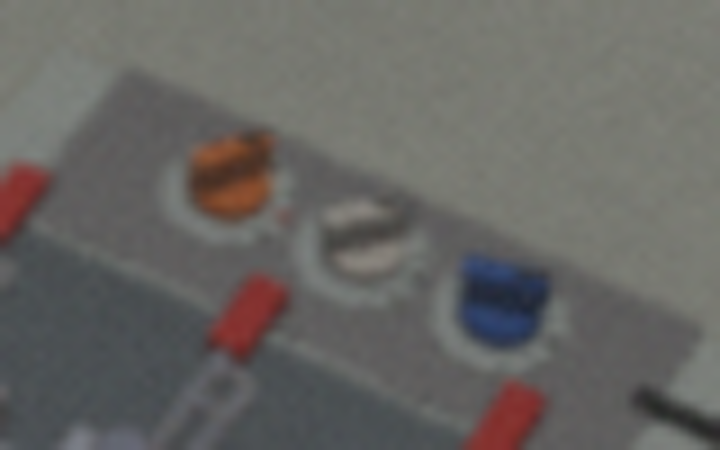

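```bash
python3 - <<'E'
from h import *
t=load('top27');s=load('scene27');o=(240,215)
for p in((165,209),(318,211),(470,213)): print('plate',onz(t,*zp(p,7.5,o),.046).round(4))
print('disc',onz(t,*zp((469,212),7.5,o),.06).round(4))
a=onz(t,*zp((505,180),7.5,o),.0765);b=onz(t,*zp((440,240),7.5,o),.0765);d=b-a;print(a,b,np.degrees(np.arctan2(d[1],d[0])))
p=onz(t,*zp((450,230),7.5,o),.0765);print('ptr',p)
for p in((228,190),(360,250),(500,315)): print('plate s',onz(s,*zp(p,9,(320,175)),.046).round(4))
print('red',onz(t,*zp((408,213),7.5,o),.046))
big(t,'k',290,230,316,256,24)
E
```

```text
plate [0.4386 0.1299 0.046 ]
plate [0.4364 0.0692 0.046 ]
plate [0.4342 0.0089 0.046 ]
disc [0.4335 0.0085 0.06  ]
[ 0.44431754 -0.00665119  0.0765    ] [0.42172066 0.01884087 0.0765    ] 131.5546861166645
ptr [0.42548521 0.01492441 0.0765    ]
plate s [0.4279 0.0082 0.046 ]
plate s [0.43   0.0675 0.046 ]
plate s [0.4328 0.129  0.046 ]
red [0.43476571 0.03348138 0.046     ]
```

View pics/k.png

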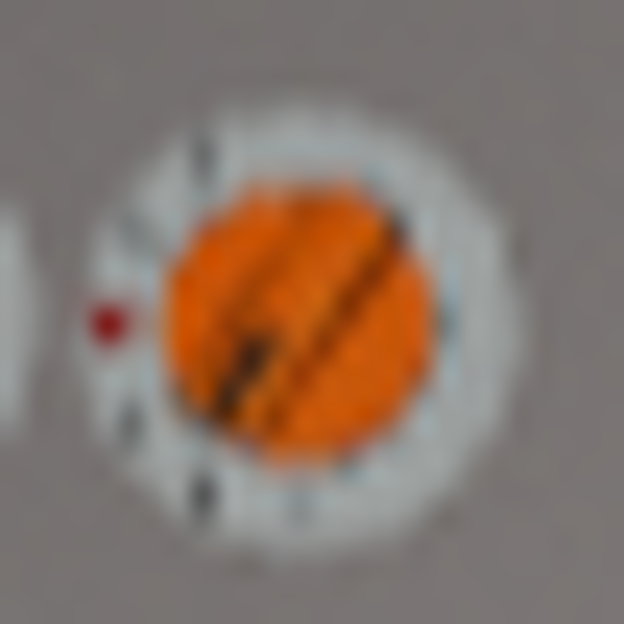

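```bash
python3 plan.py 0.44 0.22 0.2 180
```

```text
t 36.58 p [0.4506 0.4096 0.2162] head -150.52 zaxis [ 0.0106  0.0082 -0.9999] F [ 0.8 -1.2 -0.3] w 0.0425 q6 -1.53
xyz [0.411, -0.639, 0.058] rot [0.01, 0.024, 0.983]
```

>>> step_arm(xyz=[[0.08, -0.12, 0], [0.16, -0.25, 0], [0.24, -0.4, 0], [0.32, -0.5, 0], [0.41, -0.63, 0], [0.41, -0.63, 0], [0.41, -0.63, 0]], delta_rot=[[0, 0, 0.2], [0, 0, 0.4], [0, 0, 0.6], [0, 0, 0.8], [0, 0, 0.98], [0, 0, 0.98], [0, 0, 0.98]], claw=0.38, squeeze=30)

```text
time: 37.17
position: [0.4353, 0.2184, 0.2072]
eef_rot: [-0.001, 0.001, 1.0, 0.0]
ft_force: [-0.9, 0.3, -0.2]
width: 0.0264
```

```bash
python3 plan.py 0.434 0.009 0.16 151
```

```text
t 37.17 p [0.4353 0.2184 0.2072] head 179.91 zaxis [-1.9e-03  7.0e-04 -1.0e+00] F [-0.9  0.3 -0.2] w 0.0264 q6 -1.34
xyz [0.003, -0.838, 0.188] rot [0.0, -0.004, 0.964]
```

>>> step_arm(xyz=[[0, -0.15, 0], [0, -0.3, 0], [0, -0.45, 0], [0, -0.6, 0], [0, -0.75, 0], [0, -0.84, 0.1], [0, -0.84, 0.19], [0, -0.84, 0.19], [0, -0.84, 0.19]], delta_rot=[[0, 0, 0.15], [0, 0, 0.35], [0, 0, 0.55], [0, 0, 0.75], [0, 0, 0.96], [0, 0, 0.96], [0, 0, 0.96], [0, 0, 0.96], [0, 0, 0.96]])

```text
time: 37.92
position: [0.4349, 0.0106, 0.159]
eef_rot: [-0.003, 0.247, 0.969, 0.0]
ft_force: [-0.3, 0.1, 0.4]
width: 0.0264
```

```bash
python3 plan.py 0.434 0.009 0.1 143.8;  python3 - <<'E'
from h import *
s=cap('scene','scene28');big(s,'s28',310,150,400,225,8)
E
```

```text
t 37.92 p [0.4349 0.0106 0.159 ] head 151.34 zaxis [-0.0049  0.0015 -1.    ] F [-0.3  0.1  0.4] w 0.0264 q6 -1.31
xyz [-0.001, -0.007, 0.236] rot [-0.003, -0.009, 0.251]
```

View pics/s28.png

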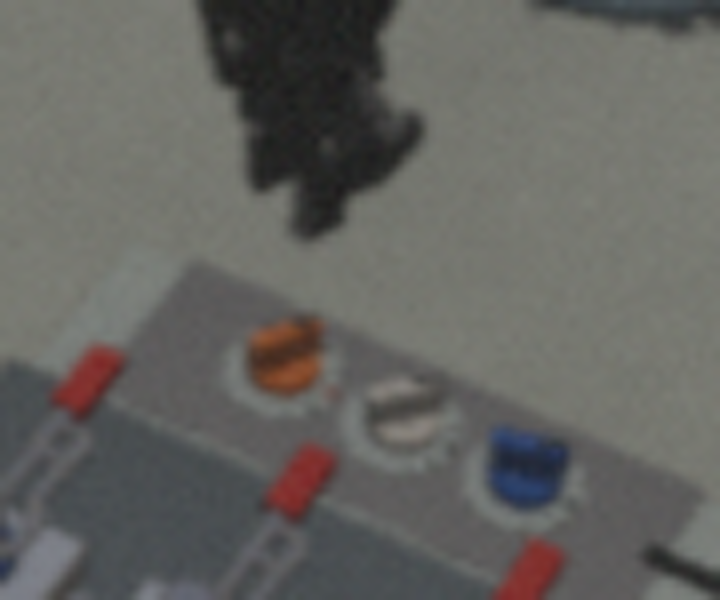

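>>> step_arm(xyz=[[-0.001, -0.006, 0.06], [-0.001, -0.006, 0.12], [-0.001, -0.006, 0.18], [-0.001, -0.006, 0.22], [-0.001, -0.006, 0.236], [-0.001, -0.006, 0.236], [-0.001, -0.006, 0.236], [-0.001, -0.006, 0.236]], delta_rot=[[0, 0, 0.2], [0, 0, 0.25], [0, 0, 0.25], [0, 0, 0.25], [0, 0, 0.25], [0, 0, 0.25], [0, 0, 0.25], [0, 0, 0.25]])

```text
time: 38.63
position: [0.4358, 0.0083, 0.102]
eef_rot: [0.0, 0.311, 0.951, -0.0]
ft_force: [-0.1, 0.1, 0.4]
width: 0.0265
```

```bash
python3 plan.py 0.434 0.009 0.062 143.8;  python3 - <<'E'
from h import *
s=cap('scene','scene29');big(s,'s29',320,160,380,220,10);t=cap('top','top29');big(t,'t29',240,180,345,265,6)
E
```

```text
t 38.63 p [0.4358 0.0083 0.102 ] head 143.80 zaxis [ 1.e-04 -1.e-04 -1.e+00] F [-0.1  0.1  0.4] w 0.0265 q6 -1.18
xyz [0.007, -0.002, 0.16] rot [0.0, 0.0, -0.0]
```

View pics/s29.png

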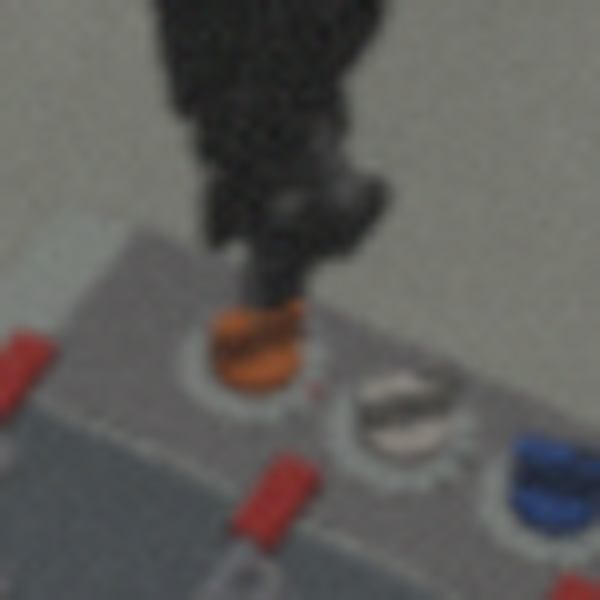

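View pics/t29.png

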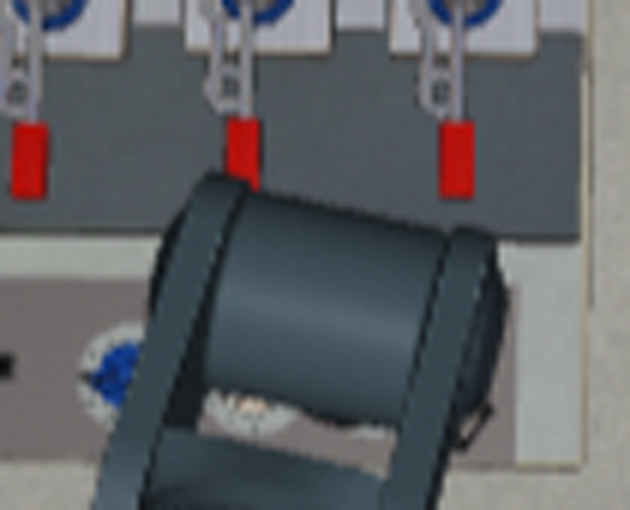

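>>> step_arm(xyz=[[0.004, 0, 0.04], [0.004, 0, 0.08], [0.004, 0, 0.11], [0.004, 0, 0.13], [0.004, 0, 0.15], [0.004, 0, 0.155], [0.004, 0, 0.155]], delta_rot=[[0, 0, 0], [0, 0, 0], [0, 0, 0], [0, 0, 0], [0, 0, 0], [0, 0, 0], [0, 0, 0]])

```text
time: 39.32
position: [0.4336, 0.009, 0.0615]
eef_rot: [-0.002, 0.311, 0.95, -0.0]
ft_force: [0.6, 0.3, 0.2]
width: 0.0266
```

```bash
python3 plan.py 0.434 0.009 0.062 143.8;  python3 - <<'E'
from h import *
s=cap('scene','scene30');big(s,'s30',320,160,380,220,10)
E
```

```text
t 39.32 p [0.4336 0.009  0.0615] head 143.76 zaxis [-3.1e-03  8.0e-04 -1.0e+00] F [0.6 0.3 0.2] w 0.0266 q6 -1.18
xyz [-0.001, 0.001, -0.002] rot [-0.002, -0.006, -0.001]
```

View pics/s30.png

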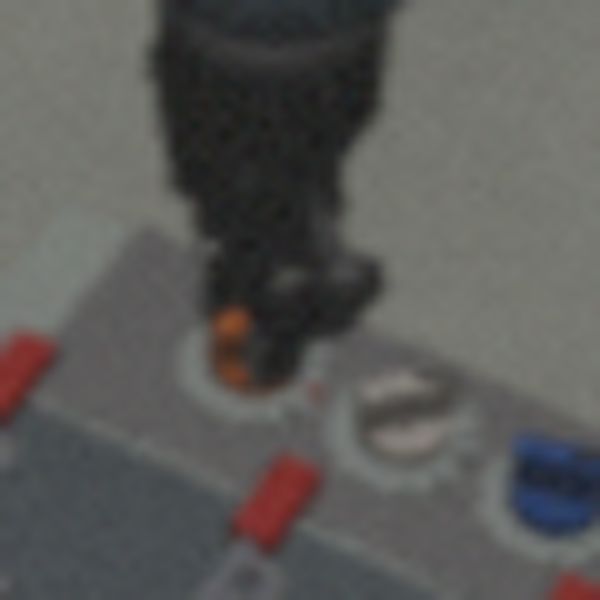

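Good straddle. Close gently.

>>> step_arm(xyz=[[0, 0, -0.004], [0, 0, -0.004], [0, 0, -0.004], [0, 0, -0.004], [0, 0, -0.004], [0, 0, -0.004]], delta_rot=[[0, 0, 0], [0, 0, 0], [0, 0, 0], [0, 0, 0], [0, 0, 0], [0, 0, 0]], claw=1, squeeze=30)

```text
time: 39.87
position: [0.4337, 0.0081, 0.0637]
eef_rot: [-0.001, 0.31, 0.951, -0.001]
ft_force: [-3.7, -5.1, 4.6]
width: 0.009
```

```bash
python3 plan.py 0.434 0.009 0.062 113.8
```

```text
t 39.87 p [0.4337 0.0081 0.0637] head 143.83 zaxis [-0.0031 -0.0016 -1.    ] F [-3.7 -5.1  4.6] w 0.0090 q6 -1.18
xyz [0.001, 0.004, 0.007] rot [-0.007, -0.001, 1.001]
```

>>> step_arm(xyz=[[0, -0.006, 0], [0, -0.006, 0], [0, -0.006, 0], [0, -0.006, 0], [0, -0.006, 0], [0, -0.006, 0], [0, -0.006, 0], [0, -0.006, 0], [0, -0.006, 0], [0, -0.006, 0]], delta_rot=[[0, 0, 0], [0, 0, 0.12], [0, 0, 0.25], [0, 0, 0.4], [0, 0, 0.55], [0, 0, 0.7], [0, 0, 0.85], [0, 0, 0.95], [0, 0, 0.95], [0, 0, 0.95]])

```text
time: 40.7
position: [0.4326, 0.0071, 0.0636]
eef_rot: [-0.001, 0.535, 0.845, -0.001]
ft_force: [-5.6, -3.0, 4.7]
width: 0.0089
```

```bash
python3 plan.py 0.434 0.0075 0.062 87.8
```

```text
t 40.70 p [0.4326 0.0071 0.0636] head 115.31 zaxis [-0.0038 -0.0011 -1.    ] F [-5.6 -3.   4.7] w 0.0089 q6 -0.69
xyz [-0.001, 0.006, 0.007] rot [-0.007, 0.001, 0.917]
```

>>> step_arm(xyz=[[0, 0, 0], [0, 0, 0], [0, 0, 0], [0, 0, 0], [0, 0, 0], [0, 0, 0], [0, 0, 0], [0, 0, 0], [0, 0, 0], [0, 0, 0]], delta_rot=[[0, 0, 0.12], [0, 0, 0.25], [0, 0, 0.4], [0, 0, 0.55], [0, 0, 0.7], [0, 0, 0.82], [0, 0, 0.9], [0, 0, 0.91], [0, 0, 0.91], [0, 0, 0.91]])

```text
time: 41.53
position: [0.4313, 0.0068, 0.0636]
eef_rot: [-0.002, 0.719, 0.695, -0.003]
ft_force: [-11.3, -6.0, 12.0]
width: 0.0094
```

```bash
python3 plan.py 0.434 0.0075 0.062 87.8; python3 - <<'E'
from h import *
s=cap('scene','scene31');big(s,'s31',320,160,380,220,10)
E
```

```text
t 41.53 p [0.4313 0.0068 0.0636] head 88.06 zaxis [-0.0077 -0.0018 -1.    ] F [-11.3  -6.   12. ] w 0.0094 q6 -0.21
xyz [0.003, 0.011, 0.006] rot [-0.014, 0.004, 0.009]
```

View pics/s31.png

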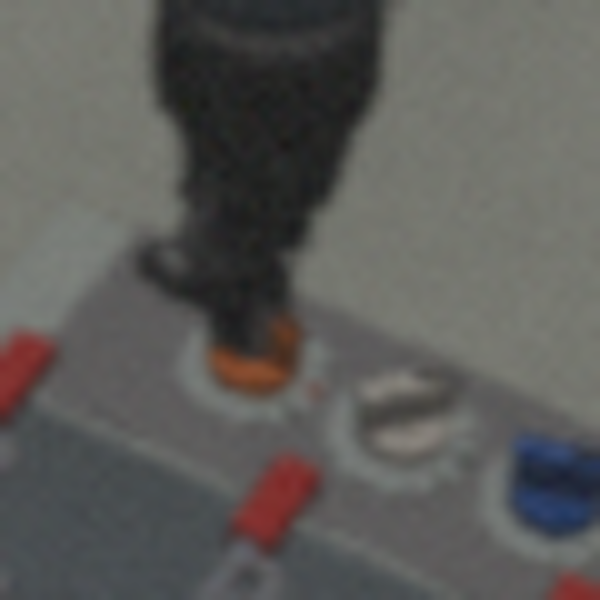

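>>> step_arm(xyz=[[0.003, 0.008, 0], [0.003, 0.008, 0], [0.003, 0.008, 0]], delta_rot=[[0, 0, 0.009], [0, 0, 0.009], [0, 0, 0.009]])

```text
time: 41.83
position: [0.4315, 0.0069, 0.0635]
eef_rot: [-0.004, 0.72, 0.694, -0.006]
ft_force: [-21.2, -9.7, 19.8]
width: 0.0095
```

```bash
python3 plan.py
```

```text
t 41.83 p [0.4315 0.0069 0.0635] head 87.88 zaxis [-0.0139 -0.0034 -0.9999] F [-21.2  -9.7  19.8] w 0.0095 q6 -0.20
```

>>> step_arm(xyz=[[-0.004, -0.008, 0], [-0.006, -0.016, 0], [-0.006, -0.016, 0], [-0.006, -0.016, 0]], delta_rot=[[0, 0, 0], [0, 0, 0], [0, 0, 0], [0, 0, 0]])

```text
time: 42.17
position: [0.4311, 0.0068, 0.0636]
eef_rot: [-0.001, 0.721, 0.693, -0.001]
ft_force: [-4.8, -1.9, 6.0]
width: 0.0093
```

```bash
python3 plan.py
```

```text
t 42.17 p [0.4311 0.0068 0.0636] head 87.71 zaxis [-2.e-03 -3.e-04 -1.e+00] F [-4.8 -1.9  6. ] w 0.0093 q6 -0.21
```

>>> step_arm(xyz=[[0, -0.003, 0], [0, -0.003, 0], [0, -0.003, 0], [0, -0.003, -0.05], [0, -0.003, -0.15], [0, -0.003, -0.3], [0, -0.003, -0.45], [0, -0.003, -0.6], [0, -0.003, -0.7], [0, -0.003, -0.7]], delta_rot=[[0, 0, 0], [0, 0, 0], [0, 0, 0], [0, 0, 0], [0, 0, 0], [0, 0, 0], [0, 0, 0], [0, 0, 0], [0, 0, 0], [0, 0, 0]], claw=0.38)

```text
time: 43.0
position: [0.434, 0.0064, 0.2447]
eef_rot: [0.004, 0.721, 0.693, 0.003]
ft_force: [0.7, 0.0, 0.5]
width: 0.0266
```

```bash
python3 plan.py 0.43 -0.2 0.25 88
```

```text
t 43.00 p [0.434  0.0064 0.2447] head 87.72 zaxis [ 0.0102 -0.0022 -0.9999] F [0.7 0.  0.5] w 0.0266 q6 -0.21
xyz [-0.826, 0.017, -0.019] rot [0.02, 0.004, -0.009]
```

>>> step_arm(xyz=[[-0.15, 0, 0], [-0.3, 0, 0], [-0.45, 0, 0], [-0.6, 0, 0], [-0.75, 0, 0], [-0.9, 0, 0], [-1, 0, 0], [-1, 0, 0]], delta_rot=[[0, 0, 0], [0, 0, 0], [0, 0, 0], [0, 0, 0], [0, 0, 0], [0, 0, 0], [0, 0, 0], [0, 0, 0]])

```text
time: 43.67
position: [0.42, -0.2465, 0.2371]
eef_rot: [-0.001, 0.723, 0.691, -0.001]
ft_force: [0.3, -0.6, -0.5]
width: 0.0266
```

```bash
python3 - <<'E'
from h import *
s=cap('scene','scene32');big(s,'s32',270,180,390,270,6);t=cap('top','top32');big(t,'k32',290,230,316,256,24);big(t,'t32',225,135,345,265,4.5)
for p,n in tabs(t,1,60): print(p.round(2),n,onz(t,*p,.0085).round(4))
E
```

```text
[218.88  51.82] 50 [1.0689 0.2745 0.0085]
[218.79  67.24] 53 [1.0155 0.2743 0.0085]
[291.51  87.57] 178 [0.9397 0.0383 0.0085]
[283.59 153.91] 84 [0.7195 0.0659 0.0085]
[244.32 206.38] 71 [0.5546 0.1891 0.0085]
[279.89 205.63] 65 [0.5543 0.0788 0.0085]
[315.64 206.17] 76 [ 0.5499 -0.032   0.0085]
[172.26 242.23] 63 [0.4489 0.4086 0.0085]
[301.89 243.05] 74 [0.4368 0.0122 0.0085]
```

View pics/k32.png

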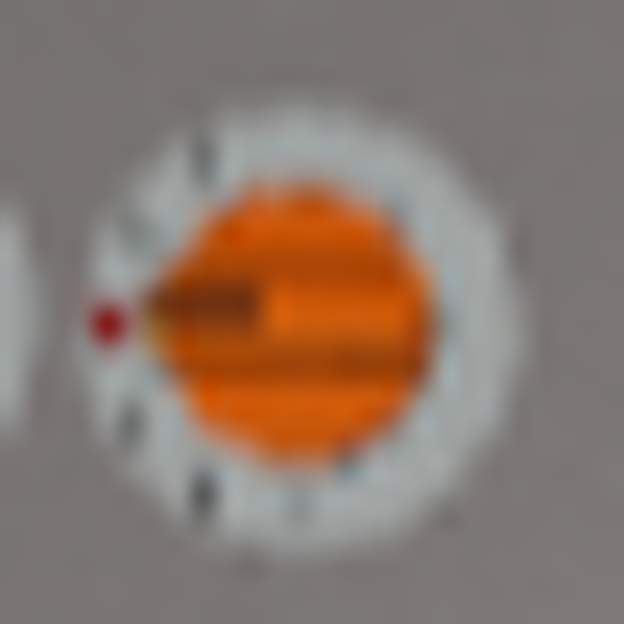

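View pics/s32.png

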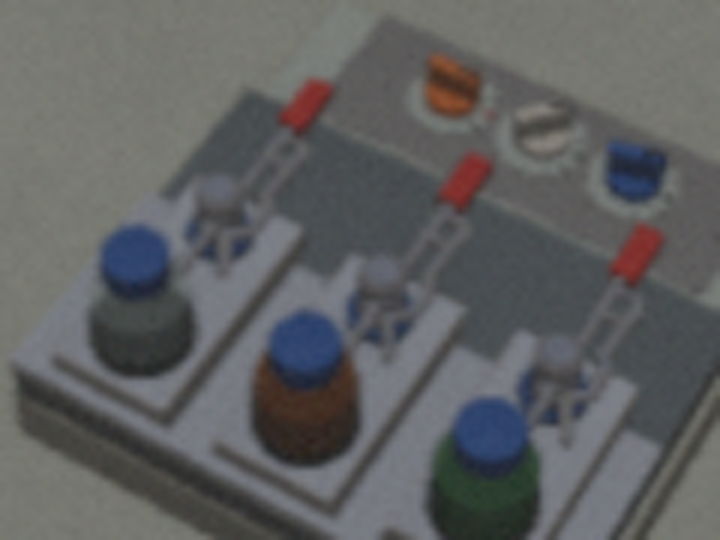

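View pics/t32.png

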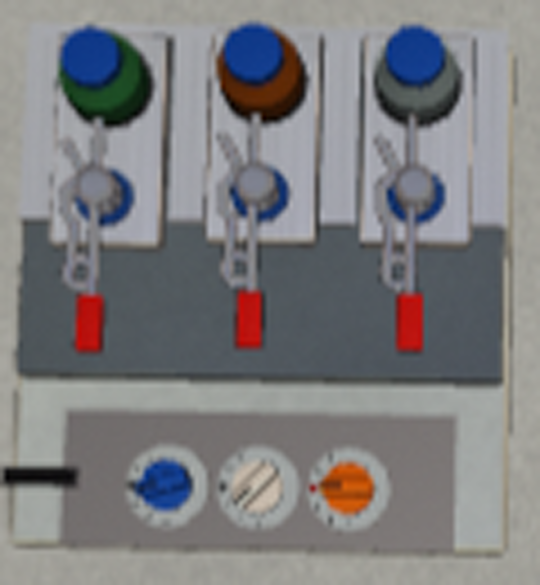

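View pics/top32.png

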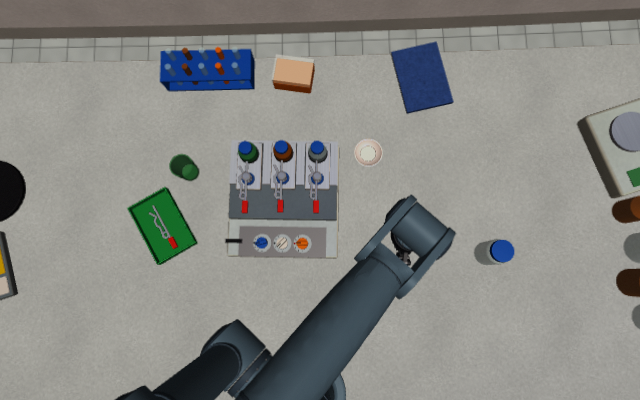

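```bash
python3 -c "
from rig import monitor,robot
s=monitor.state();print(s['time'],abs(s['qd']).max());print(robot.close_job())"
```

```text
43.7667 0.033320216915023564
the job is handed in; nothing more can be done
None
```

I clipped all three carriers, put the spare R-clip in the green tray, turned the orange knob to the red dot, and handed the job in at about 43.8 s.

- **Clips:** each push ended against a firm stop at 15–18 N. The last pictures show every bow closed behind its post, with the same post-to-tab distance on all three.
- **Spare clip:** it lies well inside the tray, released.
- **Knob:** the pointer sits at the red dot in the last top view. I moved the orange knob only, and saw no change on the white and blue knobs.
- **Bystanders:** the dish, jar and beaker looked unmoved, and the arm was clear of everything.

Three readings were less clean:

- **Middle carrier:** its bottle and block shifted about 5 mm in the pictures when I pushed the clip home. By my estimate the clip still sits within the allowed limits, but I could not measure that exactly.
- **Knob position:** the two cameras disagreed by about 6 mm on where the knob was. My grip was slightly off-centre, giving a side force of up to about 23 N, which I relieved before letting go.
- **Camera agreement on the posts:** my first readings of the post tops differed by about 6 mm between the two views. I checked alignment again in the pictures before each insertion.

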